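# Clear the wrongly packed handle from the carver's case

## Robot

A 7-joint arm with a two-finger parallel gripper is mounted at the origin on the work surface. World frame = base frame: x ahead of the robot, y to its left, z up, the work surface at z = 0. Lengths are in m, angles in rad, forces in N, time in s.
With the tool pointing down it reaches from about 0.425 to 1.025 m from the base axis. Payload 9.4 kg.
Tool frame: the origin (TCP) lies between the finger pads; the fingertips stand manip.tips_ahead ahead of it and the grasp point (between the pads) lies 11 mm behind it (manip.tips_ahead is the distance from the TCP to the fingertips, in m); z points along the fingers, y is the line along which they close (so a half turn about z gives the same grasp; the last joint's range is limited). The gripper opens to 93 mm and grips with 3 to 60 N. Pads are 15 mm wide; open, the fingers measure 128 mm over their backs; the gripper's body (75 mm by 188 mm) begins 65 mm behind the grasp point.
Start: joints at [1.028, 0.599, -0.003, 1.599, 0.002, 0.943, -0.08], TCP at [0.326, -0.648, 0.227] pointing down, gripper open.
Joint ranges: [-2.57, 2.57], [-0.35, 1.97], [-1.29, 1.29], [0.11, 2.56], [-1.05, 4.19], [0.11, 1.86], [-2.63, 2.63]. Speed limits (rad/s): [2.22, 2.22, 3.01, 3.01, 3.14, 3.14, 3.14].

## Interface

Orientations are given as a rotation vector (axis times angle).
In Python, from workcell import manip, optics gives the robot as it stands.
- The arm moves only by the tool move_arm, never from a script. Its argument "deltas" is a list of rows, each an object of numbers: "x", "y", "z": the shift along the tool's x, y, z in mm; "rx", "ry", "rz": the turn, a rotation vector about the tool's x, y, z in rad. A call has 1 to 5 rows; each row shifts and turns the commanded pose from where the row before left it, along the tool's axes as they then stand; what a row does not reach is not made up. A row lasts 1/12 s, in which the tool goes at most 41.7 mm and 7.16 degrees, less where a joint would pass 70% of its speed; a pose out of reach is approached as far as the arm can. A call with a gripper value outside its range is refused whole. "claw" is the closure, from -1 (fully open) to 1 (shut), set as the call begins (left out, the last holds). The fingers move at their own pace and stop on an object; "newtons" is the grip in N (left out, the last holds). Time passes only in rows, so rows that do not move let the fingers close. It gives the time, the measured TCP pose, the force, the opening and the grip force at its end, in the units of the state.
- manip.state(): the state, without advancing time (a new reading comes with each control period).
- optics.read_camera(name): name is "side" or "top"; returns the picture (384x512x3 uint8, red, green, blue); there is no depth.
- optics.calibration(name): a dict with "fx", "fy", "cx", "cy" (pixels), "rvec" (rotation vector, rad) and "tvec" (3), from world to camera coordinates, as OpenCV has them. Camera axes: x right, y down, z forward; pixel columns grow to the right and rows downward; lengths in m; the calibration is good to about 2 mm. A picture is of the moment at which its call begins. calibration takes no time and is no camera call.
- manip.close_job(): hands the job in; it is judged then, once.
The state is a dict: "t": time; "joints": joint angles; "qvel": joint speeds; "joint_torque": joint torques, N m; "position": TCP position; "ee_rot": TCP orientation; "ft_force": force on the tool from outside, world axes, zero at the start; "moment": the same for the moment, N m; "gripper_width": finger opening in m; "finger_force": force on a finger pad.
Only numpy, scipy, OpenCV 4.12 (cv2) and the standard library are available. Lean on these libraries where they do the work, as an engineer would, in place of code of your own. Each camera call takes 0.05 s, during which the arm holds its last target. There are 200 camera calls.

## Task

Turn the steel ball knob on the case clockwise (seen from above) as far as it goes to unlatch it, then swing the lid up to its stop by the same ball. Compare the three packed pieces with the layout marks on the ledge in front of the slots: one turned handle lies in a slot whose mark shows a stone. Take out that handle and lay it down, without dropping it, in the flat open plywood tray; leave the lid open, the other two pieces in their slots and the things around undisturbed.

Things in the scene. Friction and masses are not known exactly. Their poses are not given: they have to be found in the camera images.
- case: Fixed wooden case, place and yaw vary. Origin on the table below the middle slot's centre; x points from ledge to hinge (away from the robot), y left along the hinge, z up. Base board 8 mm thick, x -180 to +70 mm, 235 mm wide: x -180 to -70 is the front ledge with the layout marks, x -70 to +70 a shallow tray, 6 mm walls, rim 26 mm above the table, its floor 8 mm above it.
- slot_mid (a point): Centre of the middle slot, on its floor. The slots lie along the case's x axis, 35 mm wide. Blocks 16 mm high part them over the first and last 30 mm of the 128 mm inner length; the middle 68 mm is open right across, so fingers can go to the floor on both sides of a piece's waist (49 mm from a piece's axis to its neighbour's side).
- slot_left (a point): Centre of the left slot, on its floor, 66 mm to the case's +y of the middle one.
- slot_right (a point): Centre of the right slot, on its floor, 66 mm to the case's -y of the middle one.
- latch (a joint): Turn of the ball knob on its spindle, rad: 0 latched, 1.571 fully unlatched at its stop; grows clockwise seen from above the shut lid. Starts between 0 and 0.25. Stiff (about 0.05 N m), stays where left. Its tongue holds the lid shut under a brass lip until about 1.1. With the lid at its stop the tongue (20 mm long) stands over the middle slot, at case x 0, y 0, 175 mm above the table: keep the hand clear of it.
- ball (a point): Centre of the smooth steel ball knob, 40 mm across, on a 12 mm stem; slips unless gripped across its widest part. It turns on an upright spindle at case x -96, y 0 mm, which moves with the lid. Lid shut: 95 mm above the table, 37 mm above the lid's top, 166 mm from the hinge line towards the ledge and 69 mm above it.
- lid (a joint): Opening of the lid, rad: 0 shut, 1.2 at its stop, where it still leans 21 degrees over the slots towards the robot: a hand straight down over the pieces would strike it, so come in tilted some 30 degrees from the robot's side. Stiff hinge (0.45 N m): stays where left. Wooden frame 140 x 235 mm, 32.5 mm deep, bars 12 mm wide, clear pane on top.
- lid_hinge (a point): Middle of the hinge line, at case x +70, y 0, 26 mm above the table; the line runs along the case's y axis.
- handle_a: Loose turned wooden tool handle lying in one of the slots, along the case's x axis. 110 mm long; waisted: both ends 32 mm thick, the middle 42 mm only 22 mm thick. About 100 g. Origin at its centre on its axis, x axis along it (it may roll about x). Axis 24 mm above the table in a slot.
- handle_b: A second handle just like handle_a, in another slot.
- stone: Loose grey rectangular sharpening stone in the remaining slot, 110 x 34 x 30 mm, x along its length, origin at its centre. Always rightly packed.
- mark_handle: Layout mark on the ledge: half-size wooden model of a handle, waisted, 55 x 16 x 16 mm, fixed. Origin under its middle, on the ledge, 145 mm in front (case -x) of the centre of the slot it belongs to. The handle in that slot is right.
- mark_stone_a: Layout mark: half-size grey model of a stone, 55 x 17 x 15 mm, fixed, on the ledge 145 mm in front of the centre of its slot: that slot is for a stone, a handle there is wrong.
- mark_stone_b: Another such mark of a stone, in front of another slot.
- tray: Fixed, empty, open plywood tray on the table beside the case, on its left or right, 200 (x) x 150 (y) x 26 mm high, walls 6 mm, floor 6 mm thick. Origin on the table under its middle. A handle lying in it has its axis 22 mm above the table.
- mallet: Wooden mallet, 220 mm, a loose bystander on the table; leave it alone.
- rubbing_pad: Round cork rubbing pad, 110 mm across, 18 mm high, a loose bystander on the table; leave it alone.
- oil_jar: Amber glass jar, 64 mm across, 85 mm high, a loose bystander on the table; leave it alone.
- paste_bowl: Blue ceramic bowl, 110 mm across, 50 mm high, a loose bystander on the table; leave it alone.
- bench_block: Wooden block, 100 x 70 x 35 mm, a loose bystander on the table; leave it alone.
- spatula: Spatula, a loose bystander on the table; leave it alone.
Not all that is in view belongs to the job. There is more than one size of the tray; the one meant has the size given above.

How it is judged:
By the outcome, as a careful person would: the job done as asked, in the order asked, and still so for the second after the job is handed in, with the robot touching nothing.
It also fails if it takes over 72 s, if anything falls off the work surface, if the arm or the gripper's body presses on something with over 40 N, if the wrist force passes 120 N, or if a joint passes its speed limit or range.

## Working session

There is one attempt and no reset: what is moved stays moved. The work goes in short steps, Python scripts to look and compute and a tool call to move; the robot and the scene stay as the last step left them, time stands still between calls to the robot, and variables do not carry over. Pictures are saved under pics/ and viewed, at most 10 in all, crops included, and the job is handed in when it is done.

Besides the shell and the picture viewer there is one more tool, called after "Request:" by a JSON object that holds its "method" and its "body", one argument or row to a line. move_arm: Moves the arm, as the interface text tells. Its arguments: {"type":"object","properties":{"deltas":{"type":"array","items":{"type":"object","properties":{"x":{"type":"number"},"y":{"type":"number"},"z":{"type":"number"},"rx":{"type":"number"},"ry":{"type":"number"},"rz":{"type":"number"}}}},"claw":{"type":"number"},"newtons":{"type":"number"}},"required":["deltas"]}

```bash
mkdir -p pics; ls; python3 - <<'E'
from workcell import manip, optics
import cv2
for n in ("top","side"):
    im=optics.read_camera(n); cv2.imwrite(f"pics/{n}0.png",cv2.resize(im[:,:,::-1],(800,600),interpolation=cv2.INTER_CUBIC)); cv2.imwrite(f"{n}_raw0.png",im[:,:,::-1])
    print(optics.calibration(n))
print(manip.state(), manip.tips_ahead)
E
```

```text
pics
{'fx': 351.84742398270674, 'fy': 351.84742398270674, 'cx': 258.4516769959873, 'cy': 191.2651736896015, 'rvec': array([ 2.13679015, -2.12839425,  0.17315018]), 'tvec': array([7.88505082e-05, 5.59218992e-01, 9.69421597e-01])}
{'fx': 403.0669484506353, 'fy': 403.0669484506353, 'cx': 260.76956734820396, 'cy': 191.31664333365651, 'rvec': array([ 1.05359059, -2.44955373,  0.97184086]), 'tvec': array([0.37908933, 0.3389682 , 0.82819086])}
{'t': 0.1, 'joints': array([ 1.02828363,  0.60008232, -0.00252935,  1.60000497,  0.00177945,
        0.94288885, -0.07979042]), 'qvel': array([-0.00162482, -0.00199919,  0.00090881, -0.00389463, -0.00247576,
        0.00268408,  0.00057778]), 'joint_torque': array([ 3.32042917e-03, -7.66558528e+01,  1.50175218e+00, -2.52940840e+01,
       -5.23169863e-02,  1.35629339e-02,  5.72057081e-05]), 'position': array([ 0.32544075, -0.64740565,  0.22583568]), 'ee_rot': array([-3.05547686e+00, -7.24864731e-01,  6.82500766e-04]), 'ft_force': array([-0.14762488,  0.67854013,  0.13434857]), 'moment': array([ 0.04964443, -0.0302516 , -0.02502183]), 'finger_force': 0.0, 'gripper_width': 0.09293476264648358} 0.008
```

View pics/top0.png

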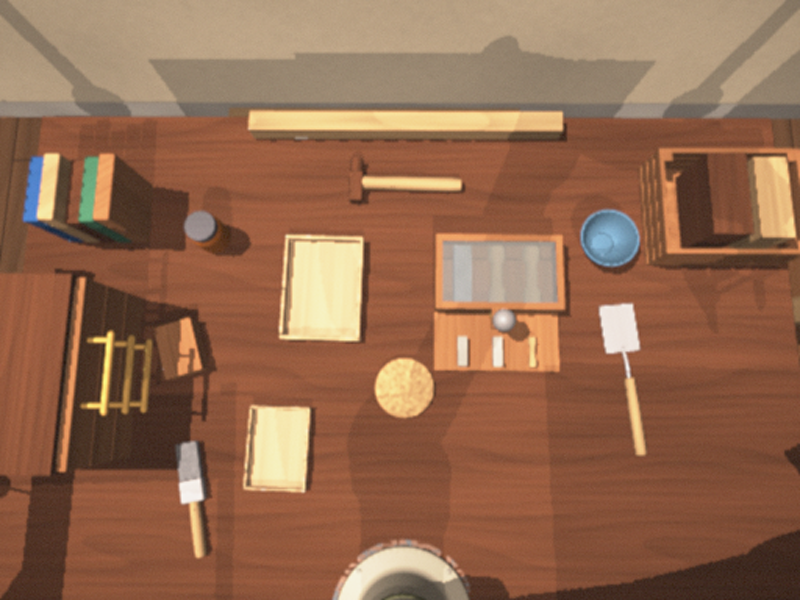

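View pics/side0.png

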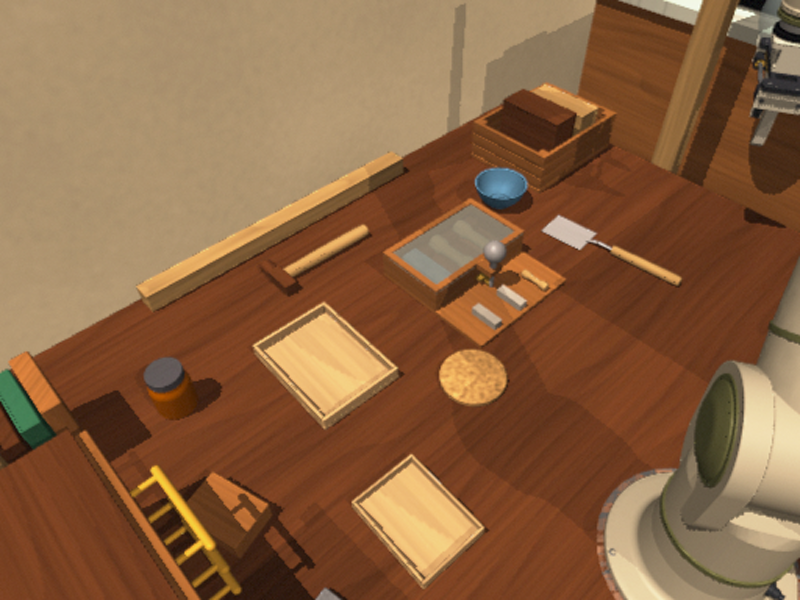

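The top view shows the case at about (500,300) of 800x600 and the ball at (503,320). The marks are stone, stone and handle at x = 463, 498 and 533. The packed pieces look like stone, handle, handle from left to right, so the middle handle is the wrong one. The large tray is at about (322,288). I'll enlarge the case area next.

```bash
python3 - <<'E'
import cv2,numpy as np
t=cv2.imread("top_raw0.png")[140:245,270:370]; s=cv2.imread("side_raw0.png")[120:225,240:370]
t=cv2.resize(t,None,fx=5,fy=5,interpolation=cv2.INTER_CUBIC)
cv2.imwrite("pics/tc.png",t)
s=cv2.resize(s,None,fx=5,fy=5,interpolation=cv2.INTER_CUBIC)
cv2.imwrite("pics/sc.png",s)
E
```

```text
(no output)
```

View pics/tc.png

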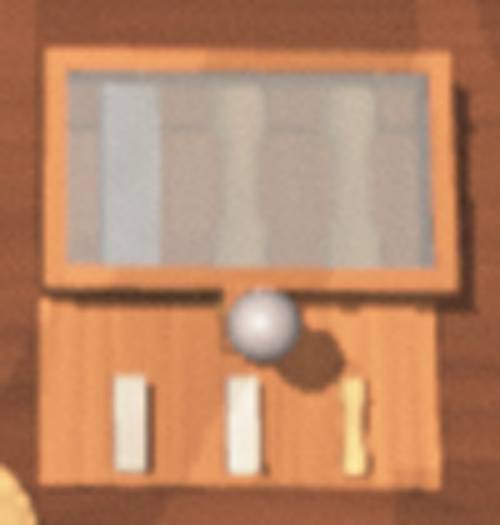

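View pics/sc.png

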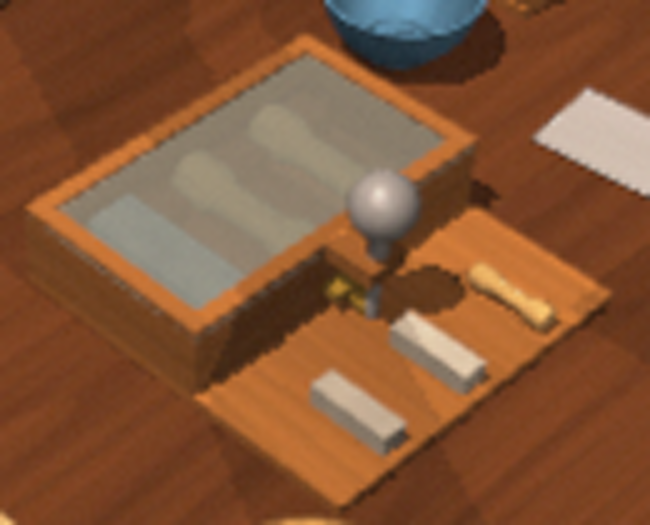

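```bash
cat > h.py <<'E'
import numpy as np,cv2
from scipy.optimize import least_squares
from workcell import manip, optics
C={n:optics.calibration(n) for n in("top","side")}
def proj(n,P):
    c=C[n];K=np.array([[c["fx"],0,c["cx"]],[0,c["fy"],c["cy"]],[0,0,1]])
    return cv2.projectPoints(np.asarray(P,float).reshape(-1,3),c["rvec"],c["tvec"],K,None)[0][:,0]
def tow(p,P):
    c,s=np.cos(p[2]),np.sin(p[2]);P=np.atleast_2d(P)
    return np.c_[p[0]+c*P[:,0]-s*P[:,1],p[1]+s*P[:,0]+c*P[:,1],P[:,2]]
def fit(obs,p0):
    f=lambda p:np.concatenate([(proj(n,tow(p,P))-np.array(u)).ravel() for n,P,u in obs])
    r=least_squares(f,p0,loss="soft_l1"); return r.x,r.fun.reshape(-1,2)
E
python3 - <<'E'
from h import *
cr=lambda a,o:(np.array(a)+.5)/5-.5+np.array(o)
L=[[70,117.5,58],[70,-117.5,58],[-70,-117.5,58],[-70,117.5,58],[-180,117.5,8],[-180,-117.5,8],[-96,0,95]]
L=np.array(L)/1e3
t=cr([(43,50),(450,52),(458,292),(43,288),(38,486),(440,488),(264,325)],(270,140))
s=cr([(28,208),(305,36),(475,138),(193,332),(345,507),(610,293),(384,206)],(240,120))
for o in ([("top",L,t)],[("side",L,s)],[("top",L,t),("side",L,s)]):
    p,r=fit(o,[.6,-.15,0]);print(p.round(4));print(r.round(1).tolist())
print("ball",tow(p,L[-1]))
T=np.array([[100,75,26],[100,-75,26],[-100,-75,26],[-100,75,26]])/1e3
e=lambda a:(np.array(a)+.5)*.64-.5
tt=e([(285,235),(364,236),(361,342),(279,338)]);ss=e([(253,350),(325,304),(399,372),(325,425)])
for o in ([("top",T,tt)],[("side",T,ss)],[("top",T,tt),("side",T,ss)]):
    q,r=fit(o,[.6,.15,0]);print("tray",q.round(4));print(r.round(1).tolist())
np.save("pose.npy",[p,q])
E
```

```text
[ 0.6102 -0.1725 -0.0052]
[[0.2, -0.1], [-0.4, 0.2], [-0.1, -0.2], [0.2, -0.1], [0.3, -0.1], [0.1, 0.2], [-0.2, 0.2]]
[ 0.6115 -0.1744 -0.0009]
[[-0.7, -0.0], [-0.2, -0.5], [0.4, 0.0], [0.7, 0.4], [-0.7, 0.1], [0.6, -0.2], [0.0, -0.2]]
[ 0.6106 -0.1731 -0.0035]
[[0.4, -0.2], [-0.2, -0.0], [0.1, -0.4], [0.4, -0.2], [0.6, -0.2], [0.4, 0.0], [0.0, 0.1], [-0.9, 0.3], [-0.2, -0.1], [0.4, 0.4], [0.5, 0.8], [-1.0, 0.6], [0.5, 0.3], [-0.1, 0.2]]
ball [[ 0.51460336 -0.17273155  0.095     ]]
tray [ 0.5857  0.1576 -0.0185]
[[0.5, -0.0], [-0.2, 0.4], [-0.7, -1.0], [0.4, 0.4]]
tray [ 0.5784  0.1616 -0.0212]
[[-0.4, -0.7], [-0.0, 0.2], [0.6, -0.3], [-0.1, 0.6]]
tray [ 0.5824  0.159  -0.0209]
[[0.1, 1.0], [-0.6, 1.5], [-1.3, 0.2], [-0.3, 1.5], [-0.5, -2.1], [-0.2, -1.1], [0.3, -1.9], [-0.3, -1.1]]
```

```bash
cat >> h.py <<'E'
from scipy.spatial.transform import Rotation as R
def down(yaw_y,tilt=0.):
    """tool down, its y axis at world angle yaw_y; tilt>0 leans fingers towards world +x"""
    y=np.array([np.cos(yaw_y),np.sin(yaw_y),0]);z=np.array([0,0,-1.]);x=np.cross(y,z)
    return R.from_rotvec([0,-tilt,0])*R.from_matrix(np.c_[x,y,z])
def plan(wps,start=None):
    """wps: (pos,R,n); prints rows from start (measured pose) with rounding carried on"""
    s=manip.state()
    p,r=start or (s["position"],R.from_rotvec(s["ee_rot"]))
    p=np.array(p,float)
    for P,Q,n in wps:
        p0,r0=p,r;w=(r0.inv()*Q).as_rotvec();out=[]
        for k in range(1,n+1):
            pt=p0+(np.array(P)-p0)*k/n;rt=r0*R.from_rotvec(w*k/n)
            d=np.round(r.inv().apply(pt-p)*1e3,0);v=np.round((r.inv()*rt).as_rotvec(),2)
            out.append([*d.astype(int).tolist(),*v.tolist()])
            p=p+r.apply(d/1e3);r=r*R.from_rotvec(v)
        for o in out:print(o)
        print("--",p.round(4))
    return p,r
def st():
    s=manip.state();r=R.from_rotvec(s["ee_rot"]).as_matrix()
    print("t",round(s["t"],2),"pos",s["position"].round(4),"y",r[:,1].round(3),"z",r[:,2].round(3),"F",s["ft_force"].round(1),"M",s["moment"].round(2),"w",round(s["gripper_width"],4),"ff",round(s["finger_force"],1),"q",s["joints"].round(2))
E
python3 - <<'E'
from h import *
Q=down(-0.004)
plan([([.5147,-.1728,.24],Q,15),([.5147,-.1728,.085],Q,5)])
E
```

```text
[25, -23, -1, -0.0, -0.0, -0.07]
[27, -20, -1, -0.0, -0.0, -0.08]
[29, -19, -1, -0.0, -0.0, -0.07]
[30, -16, -1, -0.0, -0.0, -0.07]
[31, -15, -1, -0.0, -0.0, -0.08]
[32, -12, 0, -0.0, -0.0, -0.07]
[32, -9, -1, -0.0, -0.0, -0.07]
[34, -7, -1, -0.0, -0.0, -0.08]
[33, -5, -1, -0.0, -0.0, -0.07]
[34, -2, -1, -0.0, -0.0, -0.07]
[34, 0, -1, -0.0, -0.0, -0.08]
[34, 3, -1, -0.0, -0.0, -0.07]
[34, 5, -1, -0.0, -0.0, -0.07]
[33, 8, -1, -0.0, -0.0, -0.08]
[33, 10, -1, -0.0, -0.0, -0.07]
-- [ 0.5148 -0.1726  0.2403]
[0, 0, 31, -0.0, -0.0, -0.0]
[0, 0, 31, -0.0, -0.0, -0.0]
[0, 0, 31, -0.0, -0.0, -0.0]
[0, 0, 31, -0.0, -0.0, -0.0]
[0, 0, 31, -0.0, -0.0, -0.0]
-- [ 0.5147 -0.1725  0.0853]
```

Request:
{"method": "move_arm", "body": {
  "deltas": [
    {"x":25,"y":-23,"z":-1,"rz":-0.07},
    {"x":27,"y":-20,"z":-1,"rz":-0.08},
    {"x":29,"y":-19,"z":-1,"rz":-0.07},
    {"x":30,"y":-16,"z":-1,"rz":-0.07},
    {"x":31,"y":-15,"z":-1,"rz":-0.08}
  ],
  "claw": -1
}}

```text
invalid input at $.deltas[0]: expected keys x, y, z, rx, ry, rz
```

Request:
{"method": "move_arm", "body": {
  "deltas": [
    {"x":32,"y":-12,"z":0,"rz":-0.07},
    {"x":32,"y":-9,"z":-1,"rz":-0.07},
    {"x":34,"y":-7,"z":-1,"rz":-0.08},
    {"x":33,"y":-5,"z":-1,"rz":-0.07},
    {"x":34,"y":-2,"z":-1,"rz":-0.07}
  ]
}}

```text
invalid input at $.deltas[0]: expected keys x, y, z, rx, ry, rz
```

Request:
{"method": "move_arm", "body": {
  "deltas": [
    {"x":34,"y":0,"z":-1,"rz":-0.08},
    {"x":34,"y":3,"z":-1,"rz":-0.07},
    {"x":34,"y":5,"z":-1,"rz":-0.07},
    {"x":33,"y":8,"z":-1,"rz":-0.08},
    {"x":33,"y":10,"z":-1,"rz":-0.07}
  ]
}}

```text
invalid input at $.deltas[0]: expected keys x, y, z, rx, ry, rz
```

```bash
python3 - <<'E'
from h import *
optics.read_camera("top")
st()
plan([([.5147,-.1728,.24],down(-.004),1),([.5147,-.1728,.085],down(-.004),5)])
E
```

```text
t 0.15 pos [ 0.3255 -0.6475  0.226 ] y [ 0.449 -0.893 -0.001] z [-0.001  0.001 -1.   ] F [-0.2  0.   0.2] M [ 0.03 -0.01 -0.03] w 0.0931 ff 0.0 q [ 1.03  0.6  -0.    1.6   0.    0.94 -0.08]
[382, -339, -14, -0.0, -0.0, -1.1]
-- [ 0.5145 -0.173   0.2403]
[0, 0, 31, -0.0, -0.0, -0.0]
[0, 0, 31, -0.0, -0.0, -0.0]
[0, 0, 31, -0.0, -0.0, -0.0]
[0, 0, 31, -0.0, -0.0, -0.0]
[0, 0, 31, -0.0, -0.0, -0.0]
-- [ 0.5144 -0.1729  0.0853]
```

All six keys are needed in every row.

Request:
{"method": "move_arm", "body": {
  "deltas": [
    {"x":25,"y":-23,"z":-1,"rx":0,"ry":0,"rz":-0.07},
    {"x":27,"y":-20,"z":-1,"rx":0,"ry":0,"rz":-0.08},
    {"x":29,"y":-19,"z":-1,"rx":0,"ry":0,"rz":-0.07},
    {"x":30,"y":-16,"z":-1,"rx":0,"ry":0,"rz":-0.07},
    {"x":31,"y":-15,"z":-1,"rx":0,"ry":0,"rz":-0.08}
  ],
  "claw": -1
}}

```text
t: 0.57
position: [0.389, -0.4877, 0.2315]
ee_rot: [-2.869, -1.28, 0.0]
ft_force: [1.5, -0.4, 0.0]
gripper_width: 0.093
finger_force: 0.0
```

Request:
{"method": "move_arm", "body": {
  "deltas": [
    {"x":32,"y":-12,"z":0,"rx":0,"ry":0,"rz":-0.07},
    {"x":32,"y":-9,"z":-1,"rx":0,"ry":0,"rz":-0.07},
    {"x":34,"y":-7,"z":-1,"rx":0,"ry":0,"rz":-0.08},
    {"x":33,"y":-5,"z":-1,"rx":0,"ry":0,"rz":-0.07},
    {"x":34,"y":-2,"z":-1,"rx":0,"ry":0,"rz":-0.07}
  ]
}}

```text
t: 0.98
position: [0.452, -0.3303, 0.2356]
ee_rot: [-2.594, -1.773, 0.0]
ft_force: [0.9, -0.5, 0.0]
gripper_width: 0.0929
finger_force: 0.0
```

Request:
{"method": "move_arm", "body": {
  "deltas": [
    {"x":34,"y":0,"z":-1,"rx":0,"ry":0,"rz":-0.08},
    {"x":34,"y":3,"z":-1,"rx":0,"ry":0,"rz":-0.07},
    {"x":34,"y":5,"z":-1,"rx":0,"ry":0,"rz":-0.07},
    {"x":33,"y":8,"z":-1,"rx":0,"ry":0,"rz":-0.08},
    {"x":33,"y":10,"z":-1,"rx":0,"ry":0,"rz":-0.07}
  ]
}}

```text
t: 1.4
position: [0.5153, -0.1716, 0.2407]
ee_rot: [2.223, 2.22, -0.0]
ft_force: [0.6, -0.2, -0.5]
gripper_width: 0.0929
finger_force: 0.0
```

```bash
python3 - <<'E'
from h import *
for i in range(4): optics.read_camera("top")
st()
plan([([.5147,-.1728,.24],down(-.004),1),([.5147,-.1728,.085],down(-.004),5)])
E
```

```text
t 1.6 pos [ 0.5151 -0.1723  0.2405] y [ 1.    -0.003 -0.   ] z [-0.  0. -1.] F [-0.5 -0.7 -0.6] M [-0.03 -0.07 -0.03] w 0.093 ff 0.0 q [ 0.49  0.39 -0.36  1.99  0.19  0.8   0.01]
[-1, 0, 1, -0.0, -0.0, 0.0]
-- [ 0.5151 -0.1733  0.2395]
[0, 0, 31, -0.0, -0.0, 0.0]
[0, 0, 31, -0.0, -0.0, 0.0]
[0, 0, 31, -0.0, -0.0, 0.0]
[0, 0, 31, -0.0, -0.0, 0.0]
[0, 0, 31, -0.0, -0.0, 0.0]
-- [ 0.5151 -0.1733  0.0845]
```

Request:
{"method": "move_arm", "body": {
  "deltas": [
    {"x":0,"y":0,"z":31,"rx":0,"ry":0,"rz":0},
    {"x":0,"y":0,"z":31,"rx":0,"ry":0,"rz":0},
    {"x":0,"y":0,"z":31,"rx":0,"ry":0,"rz":0},
    {"x":0,"y":0,"z":31,"rx":0,"ry":0,"rz":0},
    {"x":0,"y":0,"z":32,"rx":0,"ry":0,"rz":0}
  ]
}}

```text
t: 2.02
position: [0.5142, -0.1751, 0.0834]
ee_rot: [2.23, 2.211, -0.001]
ft_force: [-0.1, -0.6, 0.2]
gripper_width: 0.0933
finger_force: 0.0
```

Request:
{"method": "move_arm", "body": {
  "deltas": [
    {"x":0,"y":0,"z":0,"rx":0,"ry":0,"rz":0},
    {"x":0,"y":0,"z":0,"rx":0,"ry":0,"rz":0},
    {"x":0,"y":0,"z":0,"rx":0,"ry":0,"rz":0},
    {"x":0,"y":0,"z":0,"rx":0,"ry":0,"rz":0},
    {"x":0,"y":0,"z":0,"rx":0,"ry":0,"rz":0}
  ],
  "claw": 1,
  "newtons": 25
}}

```text
t: 2.43
position: [0.5158, -0.1736, 0.0864]
ee_rot: [2.226, 2.213, 0.002]
ft_force: [0.4, 0.3, 0.1]
gripper_width: 0.0641
finger_force: 0.0
```

```bash
python3 - <<'E'
from h import *
st()
E
```

```text
t 2.43 pos [ 0.5158 -0.1736  0.0864] y [ 1.    -0.006  0.003] z [ 0.003 -0.001 -1.   ] F [0.4 0.3 0.1] M [ 0.02 -0.07  0.05] w 0.0641 ff 0.0 q [ 0.4   0.6  -0.26  2.12  0.33  0.46 -0.12]
```

Request:
{"method": "move_arm", "body": {
  "deltas": [
    {"x":0,"y":0,"z":1,"rx":0,"ry":0,"rz":0},
    {"x":0,"y":0,"z":0,"rx":0,"ry":0,"rz":0},
    {"x":0,"y":0,"z":0,"rx":0,"ry":0,"rz":0},
    {"x":0,"y":0,"z":0,"rx":0,"ry":0,"rz":0},
    {"x":0,"y":0,"z":0,"rx":0,"ry":0,"rz":0}
  ]
}}

```text
t: 2.85
position: [0.5165, -0.1731, 0.0841]
ee_rot: [2.225, 2.214, 0.003]
ft_force: [5.0, -0.6, 1.8]
gripper_width: 0.0386
finger_force: 25.0
```

```bash
python3 - <<'E'
from h import *
st()
E
```

```text
t 2.85 pos [ 0.5165 -0.1731  0.0841] y [ 1.    -0.005  0.003] z [ 0.003 -0.    -1.   ] F [ 5.  -0.6  1.8] M [-0.17 -0.8  -0.02] w 0.0386 ff 25.0 q [ 0.4   0.6  -0.25  2.12  0.33  0.45 -0.12]
```

Request:
{"method": "move_arm", "body": {
  "deltas": [
    {"x":0,"y":1,"z":0,"rx":0,"ry":0,"rz":0.1},
    {"x":0,"y":0,"z":0,"rx":0,"ry":0,"rz":0.1},
    {"x":0,"y":0,"z":0,"rx":0,"ry":0,"rz":0.1},
    {"x":0,"y":0,"z":0,"rx":0,"ry":0,"rz":0.1},
    {"x":0,"y":0,"z":0,"rx":0,"ry":0,"rz":0.1}
  ]
}}

```text
t: 3.27
position: [0.517, -0.1732, 0.0841]
ee_rot: [2.709, 1.589, 0.002]
ft_force: [2.9, -0.4, 2.4]
gripper_width: 0.0388
finger_force: 25.0
```

Request:
{"method": "move_arm", "body": {
  "deltas": [
    {"x":0,"y":0,"z":0,"rx":0,"ry":0,"rz":0.1},
    {"x":0,"y":0,"z":0,"rx":0,"ry":0,"rz":0.1},
    {"x":0,"y":0,"z":0,"rx":0,"ry":0,"rz":0.1},
    {"x":0,"y":0,"z":0,"rx":0,"ry":0,"rz":0.1},
    {"x":0,"y":0,"z":0,"rx":0,"ry":0,"rz":0.1}
  ]
}}

```text
t: 3.68
position: [0.5174, -0.1735, 0.0841]
ee_rot: [3.017, 0.869, 0.004]
ft_force: [3.4, -2.2, 2.0]
gripper_width: 0.0387
finger_force: 25.0
```

```bash
python3 - <<'E'
from h import *
st()
E
```

```text
t 3.68 pos [ 0.5174 -0.1735  0.0841] y [ 0.532 -0.847  0.002] z [ 0.003 -0.001 -1.   ] F [ 3.4 -2.2  2. ] M [-0.39 -0.68  0.09] w 0.0387 ff 25.0 q [ 0.21  0.59  0.01  2.13 -0.02  0.41 -0.77]
```

Request:
{"method": "move_arm", "body": {
  "deltas": [
    {"x":0,"y":0,"z":0,"rx":0,"ry":0,"rz":0.1},
    {"x":0,"y":0,"z":0,"rx":0,"ry":0,"rz":0.1},
    {"x":0,"y":0,"z":0,"rx":0,"ry":0,"rz":0.1},
    {"x":0,"y":0,"z":0,"rx":0,"ry":0,"rz":0.1},
    {"x":0,"y":0,"z":0,"rx":0,"ry":0,"rz":0.1}
  ]
}}

```text
t: 4.1
position: [0.5175, -0.1739, 0.0842]
ee_rot: [3.138, 0.098, 0.004]
ft_force: [4.1, -3.1, 2.8]
gripper_width: 0.0387
finger_force: 25.0
```

```bash
python3 - <<'E'
from h import *
st()
E
```

```text
t 4.1 pos [ 0.5175 -0.1739  0.0842] y [ 0.062 -0.998  0.002] z [ 0.003 -0.002 -1.   ] F [ 4.1 -3.1  2.8] M [-0.71 -0.9   0.66] w 0.0387 ff 25.0 q [ 0.12  0.6   0.14  2.14 -0.2   0.41 -1.09]
```

Request:
{"method": "move_arm", "body": {
  "deltas": [
    {"x":0,"y":0,"z":0,"rx":0,"ry":0,"rz":0.05},
    {"x":0,"y":0,"z":0,"rx":0,"ry":0,"rz":0.05},
    {"x":0,"y":0,"z":0,"rx":0,"ry":0,"rz":0.04},
    {"x":0,"y":0,"z":0,"rx":0,"ry":0,"rz":0}
  ]
}}

```text
t: 4.43
position: [0.5181, -0.1741, 0.0843]
ee_rot: [3.137, -0.119, 0.006]
ft_force: [4.8, -2.3, 2.3]
gripper_width: 0.0391
finger_force: 25.0
```

```bash
python3 - <<'E'
from h import *
st()
E
```

```text
t 4.43 pos [ 0.5181 -0.1741  0.0843] y [-0.076 -0.997  0.002] z [ 0.004 -0.002 -1.   ] F [ 4.8 -2.3  2.3] M [-0.75 -1.04  0.13] w 0.0391 ff 25.0 q [ 0.1   0.6   0.18  2.14 -0.25  0.42 -1.17]
```

Request:
{"method": "move_arm", "body": {
  "deltas": [
    {"x":0,"y":0,"z":0,"rx":0,"ry":0,"rz":0.03},
    {"x":0,"y":0,"z":0,"rx":0,"ry":0,"rz":0.03}
  ]
}}

```text
t: 4.6
position: [0.5173, -0.174, 0.0842]
ee_rot: [3.133, -0.212, 0.004]
ft_force: [2.6, -4.3, 6.0]
gripper_width: 0.0388
finger_force: 25.0
```

```bash
python3 - <<'E'
from h import *
st()
E
```

```text
t 4.6 pos [ 0.5173 -0.174   0.0842] y [-0.135 -0.991  0.001] z [ 0.003 -0.002 -1.   ] F [ 2.6 -4.3  6. ] M [-0.92 -0.71  0.69] w 0.0388 ff 25.0 q [ 0.09  0.6   0.19  2.14 -0.27  0.42 -1.21]
```

Request:
{"method": "move_arm", "body": {
  "deltas": [
    {"x":0,"y":0,"z":0,"rx":0,"ry":0,"rz":0.03},
    {"x":0,"y":0,"z":0,"rx":0,"ry":0,"rz":0.03}
  ]
}}

```text
t: 4.77
position: [0.5175, -0.1742, 0.0843]
ee_rot: [3.125, -0.307, 0.005]
ft_force: [3.3, -4.6, 5.8]
gripper_width: 0.0388
finger_force: 25.0
```

```bash
python3 - <<'E'
from h import *
st()
E
```

```text
t 4.77 pos [ 0.5175 -0.1742  0.0843] y [-0.194 -0.981  0.001] z [ 0.003 -0.002 -1.   ] F [ 3.3 -4.6  5.8] M [-0.9  -0.76  0.6 ] w 0.0388 ff 25.0 q [ 0.08  0.61  0.21  2.14 -0.29  0.42 -1.25]
```

Request:
{"method": "move_arm", "body": {
  "deltas": [
    {"x":0,"y":0,"z":0,"rx":0,"ry":0,"rz":0},
    {"x":0,"y":0,"z":0,"rx":0,"ry":0,"rz":0},
    {"x":0,"y":0,"z":0,"rx":0,"ry":0,"rz":0},
    {"x":0,"y":0,"z":0,"rx":0,"ry":0,"rz":-0.1},
    {"x":0,"y":0,"z":0,"rx":0,"ry":0,"rz":-0.1}
  ],
  "claw": -1
}}

```text
t: 5.18
position: [0.5153, -0.1723, 0.0832]
ee_rot: [-3.141, -0.017, 0.003]
ft_force: [-0.1, -0.4, 0.3]
gripper_width: 0.0675
finger_force: 0.0
```

```bash
python3 - <<'E'
from h import *
for i in range(2): optics.read_camera("top")
st()
plan([([.5172,-.174,.084],down(-np.pi/2-.004),1)])
E
```

```text
t 5.28 pos [ 0.5154 -0.1726  0.0834] y [ 0.008 -1.    -0.001] z [-0.001  0.001 -1.   ] F [-0.3 -1.   1. ] M [ 0.1   0.01 -0.01] w 0.0754 ff 0.0 q [ 0.11  0.6   0.15  2.14 -0.22  0.42 -1.12]
[2, 1, -1, -0.0, 0.0, 0.01]
-- [ 0.5174 -0.1736  0.0844]
```

Request:
{"method": "move_arm", "body": {
  "deltas": [
    {"x":2,"y":1,"z":-1,"rx":0,"ry":0,"rz":0.01},
    {"x":0,"y":0,"z":0,"rx":0,"ry":0,"rz":0},
    {"x":0,"y":0,"z":0,"rx":0,"ry":0,"rz":0},
    {"x":0,"y":0,"z":0,"rx":0,"ry":0,"rz":0},
    {"x":0,"y":0,"z":0,"rx":0,"ry":0,"rz":0}
  ],
  "claw": 1,
  "newtons": 45
}}

```text
t: 5.7
position: [0.518, -0.1738, 0.0846]
ee_rot: [3.142, -0.007, -0.0]
ft_force: [0.5, -0.3, -0.4]
gripper_width: 0.0515
finger_force: 0.0
```

Request:
{"method": "move_arm", "body": {
  "deltas": [
    {"x":0,"y":0,"z":0,"rx":0,"ry":0,"rz":0},
    {"x":0,"y":0,"z":0,"rx":0,"ry":0,"rz":0},
    {"x":0,"y":0,"z":0,"rx":0,"ry":0,"rz":0}
  ]
}}

```text
t: 5.95
position: [0.518, -0.1741, 0.0846]
ee_rot: [3.141, -0.007, -0.0]
ft_force: [-0.4, -0.1, 0.1]
gripper_width: 0.0382
finger_force: 45.0
```

```bash
cat >> h.py <<'E'
def arc(th0,th1,n,tilt=0.):
    """rows for the ball arc about the hinge, tool vertical; x,z tool increments (tool x = world +-x)"""
    th=np.linspace(th0,th1,n+1)
    X=-166*np.cos(th)+69*np.sin(th);Z=166*np.sin(th)+69*np.cos(th)
    return np.diff(np.round(X)),np.diff(np.round(Z))
E
python3 - <<'E'
from h import *
st()
print(R.from_rotvec(manip.state()["ee_rot"]).as_matrix()[:,0].round(3))
X,Z=arc(0,1.25,25)
print(list(zip(X.astype(int).tolist(),Z.astype(int).tolist())))
E
```

```text
t 5.95 pos [ 0.518  -0.1741  0.0846] y [-0.004 -1.     0.   ] z [-0. -0. -1.] F [-0.4 -0.1  0.1] M [-0.06  0.02  0.02] w 0.0382 ff 45.0 q [ 0.11  0.6   0.16  2.13 -0.22  0.42 -1.13]
[ 1.    -0.004 -0.   ]
[(4, 8), (4, 8), (4, 8), (5, 8), (5, 7), (6, 7), (6, 7), (6, 6), (7, 6), (6, 6), (8, 6), (7, 5), (8, 4), (7, 5), (9, 4), (8, 3), (8, 3), (9, 3), (9, 2), (8, 2), (9, 1), (9, 1), (9, 1), (9, 0), (9, -1)]
```

Request:
{"method": "move_arm", "body": {
  "deltas": [
    {"x":4,"y":0,"z":-8,"rx":0,"ry":0,"rz":0},
    {"x":4,"y":0,"z":-8,"rx":0,"ry":0,"rz":0},
    {"x":4,"y":0,"z":-8,"rx":0,"ry":0,"rz":0},
    {"x":5,"y":0,"z":-8,"rx":0,"ry":0,"rz":0},
    {"x":5,"y":0,"z":-7,"rx":0,"ry":0,"rz":0}
  ]
}}

```text
t: 6.37
position: [0.5402, -0.1742, 0.1246]
ee_rot: [3.141, -0.007, -0.001]
ft_force: [0.1, -2.9, -5.6]
gripper_width: 0.0384
finger_force: 45.0
```

```bash
python3 - <<'E'
from h import *
st()
E
```

```text
t 6.37 pos [ 0.5402 -0.1742  0.1246] y [-0.004 -1.     0.   ] z [-0. -0. -1.] F [ 0.1 -2.9 -5.6] M [-0.42  0.26 -0.02] w 0.0384 ff 45.0 q [ 0.08  0.56  0.2   2.06 -0.2   0.54 -1.16]
```

Moving well, with only small forces. I'll continue the arc.

Request:
{"method": "move_arm", "body": {
  "deltas": [
    {"x":6,"y":0,"z":-7,"rx":0,"ry":0,"rz":0},
    {"x":6,"y":0,"z":-7,"rx":0,"ry":0,"rz":0},
    {"x":6,"y":0,"z":-6,"rx":0,"ry":0,"rz":0},
    {"x":7,"y":0,"z":-6,"rx":0,"ry":0,"rz":0},
    {"x":6,"y":0,"z":-6,"rx":0,"ry":0,"rz":0}
  ]
}}

```text
t: 6.78
position: [0.5714, -0.1744, 0.1561]
ee_rot: [3.141, -0.007, -0.001]
ft_force: [0.1, -2.8, -7.6]
gripper_width: 0.0383
finger_force: 45.0
```

Request:
{"method": "move_arm", "body": {
  "deltas": [
    {"x":8,"y":0,"z":-6,"rx":0,"ry":0,"rz":0},
    {"x":7,"y":0,"z":-5,"rx":0,"ry":0,"rz":0},
    {"x":8,"y":0,"z":-4,"rx":0,"ry":0,"rz":0},
    {"x":7,"y":0,"z":-5,"rx":0,"ry":0,"rz":0},
    {"x":9,"y":0,"z":-4,"rx":0,"ry":0,"rz":0}
  ]
}}

```text
t: 7.2
position: [0.6105, -0.1746, 0.18]
ee_rot: [3.141, -0.007, -0.001]
ft_force: [-2.9, -3.1, -3.7]
gripper_width: 0.0381
finger_force: 45.0
```

```bash
python3 - <<'E'
from h import *
st()
E
```

```text
t 7.2 pos [ 0.6105 -0.1746  0.18  ] y [-0.004 -1.     0.   ] z [-0. -0. -1.] F [-2.9 -3.1 -3.7] M [-0.75  1.    0.  ] w 0.0381 ff 45.0 q [ 0.03  0.55  0.23  1.87 -0.18  0.74 -1.21]
```

Request:
{"method": "move_arm", "body": {
  "deltas": [
    {"x":8,"y":0,"z":-3,"rx":0,"ry":0,"rz":0},
    {"x":8,"y":0,"z":-3,"rx":0,"ry":0,"rz":0},
    {"x":9,"y":0,"z":-3,"rx":0,"ry":0,"rz":0},
    {"x":9,"y":0,"z":-2,"rx":0,"ry":0,"rz":0},
    {"x":8,"y":0,"z":-2,"rx":0,"ry":0,"rz":0}
  ]
}}

```text
t: 7.62
position: [0.6528, -0.1748, 0.1919]
ee_rot: [3.141, -0.006, -0.001]
ft_force: [-0.8, -6.2, -16.5]
gripper_width: 0.0339
finger_force: 42.1
```

Request:
{"method": "move_arm", "body": {
  "deltas": [
    {"x":9,"y":0,"z":-1,"rx":0,"ry":0,"rz":0},
    {"x":9,"y":0,"z":-1,"rx":0,"ry":0,"rz":0},
    {"x":9,"y":0,"z":-1,"rx":0,"ry":0,"rz":0},
    {"x":9,"y":0,"z":0,"rx":0,"ry":0,"rz":0},
    {"x":0,"y":0,"z":0,"rx":0,"ry":0,"rz":0}
  ]
}}

```text
t: 8.03
position: [0.6909, -0.1735, 0.1963]
ee_rot: [-3.141, 0.004, -0.005]
ft_force: [-0.2, 0.8, 0.2]
gripper_width: 0.0004
finger_force: 0.0
```

```bash
python3 - <<'E'
from h import *
st()
E
```

```text
t 8.03 pos [ 0.6909 -0.1735  0.1963] y [-0.002 -1.    -0.001] z [ 0.003  0.001 -1.   ] F [-0.2  0.8  0.2] M [ 0.08  0.02 -0.02] w 0.0004 ff 0.0 q [ 0.02  0.62  0.24  1.67 -0.18  0.87 -1.24]
```

```bash
python3 - <<'E'
from h import *
s=optics.read_camera("side")[60:225,200:390];t=optics.read_camera("top")[110:245,250:390]
s=cv2.resize(s,(570,495),interpolation=cv2.INTER_CUBIC)
cv2.imwrite("pics/s1.png",s[:,:,::-1])
E
```

```text
(no output)
```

View pics/s1.png

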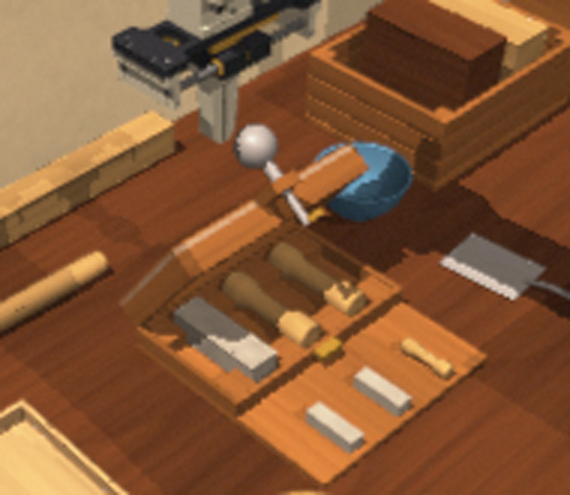

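The side view shows the lid part-open with the ball free at crop pixel (257,146). The handles are in the middle and right slots and the stone is in the left, so the middle handle is confirmed as the wrong one. I'll work out the lid angle and grip again.

```bash
cat >> h.py <<'E'
H=np.array([.6838,-.1747,.026])
def ballpos(th):
    return H+np.array([-.166*np.cos(th)+.069*np.sin(th),0,.166*np.sin(th)+.069*np.cos(th)])
E
python3 - <<'E'
from h import *
u=(np.array([257,146])+.5)/3-.5+[200,60]
ths=np.arange(.5,1.25,.01)
d=[np.linalg.norm(proj("side",ballpos(t))[0]-u) for t in ths]
i=np.argmin(d);print(ths[i],d[i],[proj("side",ballpos(ths[i]))[0]-u])
b=ballpos(ths[i]);print(b, ballpos(1.2))
# refine in top view: detect grey ball near prediction (may be under gripper)
Q=down(-np.pi/2-.004,.25);z=Q.as_matrix()[:,2];print(z)
s=manip.state();p=s["position"]
g=b+.011*z
plan([([p[0]-.02,p[1],.29],down(-np.pi/2-.004),3),(b-.09*z,Q,3),(g,Q,4)])
E
```

```text
0.9400000000000004 0.6938123575512469 [array([-0.52122473,  0.45793053])]
[ 0.6416167  -0.1747      0.20075002] [ 0.68795931 -0.1747      0.20572117]
[ 2.47403959e-01 -1.08420217e-19 -9.68912422e-01]
[-7, 0, -31, -0.0, -0.0, 0.0]
[-6, 0, -32, -0.0, -0.0, 0.0]
[-7, 0, -31, -0.0, -0.0, 0.0]
-- [ 0.6685 -0.1741  0.2898]
[-16, 0, 1, 0.0, 0.08, 0.0]
[-17, 1, -1, 0.0, 0.09, 0.0]
[-16, 0, -2, 0.0, 0.08, 0.0]
-- [ 0.6194 -0.1749  0.2877]
[0, 0, 25, 0.0, -0.0, 0.0]
[0, 0, 25, 0.0, -0.0, 0.0]
[0, 0, 26, 0.0, -0.0, 0.0]
[0, 0, 25, 0.0, -0.0, 0.0]
-- [ 0.6444 -0.175   0.1898]
```

Request:
{"method": "move_arm", "body": {
  "deltas": [
    {"x":0,"y":0,"z":-31,"rx":0,"ry":0,"rz":0},
    {"x":0,"y":0,"z":-32,"rx":0,"ry":0,"rz":0},
    {"x":-10,"y":0,"z":-31,"rx":0,"ry":0,"rz":0},
    {"x":-20,"y":0,"z":0,"rx":0,"ry":0.08,"rz":0},
    {"x":-20,"y":0,"z":0,"rx":0,"ry":0.09,"rz":0}
  ],
  "claw": -1
}}

```text
t: 8.55
position: [0.6398, -0.1744, 0.2904]
ee_rot: [3.127, -0.005, 0.279]
ft_force: [0.8, -0.4, -0.8]
gripper_width: 0.029
finger_force: 0.0
```

Request:
{"method": "move_arm", "body": {
  "deltas": [
    {"x":-18,"y":0,"z":0,"rx":0,"ry":0.08,"rz":0},
    {"x":0,"y":1,"z":0,"rx":0,"ry":0,"rz":0},
    {"x":0,"y":0,"z":0,"rx":0,"ry":0,"rz":0},
    {"x":0,"y":0,"z":0,"rx":0,"ry":0,"rz":0},
    {"x":0,"y":0,"z":0,"rx":0,"ry":0,"rz":0}
  ]
}}

```text
t: 8.97
position: [0.6217, -0.1753, 0.2856]
ee_rot: [3.116, -0.006, 0.393]
ft_force: [-0.2, -0.3, 0.1]
gripper_width: 0.0627
finger_force: 0.0
```

```bash
python3 - <<'E'
from h import *
for i in range(3): optics.read_camera("side")
s=optics.read_camera("side")[60:225,200:390]
b=ballpos(.94);u=(proj("side",b)[0]-[200,60]+.5)*3-.5;print(u)
s=cv2.resize(s,(570,495),interpolation=cv2.INTER_CUBIC)
cv2.imwrite("pics/s2.png",s[:,:,::-1])
Q=down(-np.pi/2-.004,.25);z=Q.as_matrix()[:,2]
st()
plan([(b+.012*z,Q,5)])
# grey ball centroid in top view
t=optics.read_camera("top").astype(int);v=proj("top",b)[0];print("top pred",v)
E
```

```text
[255.43632582 147.37379159]
t 9.17 pos [ 0.6212 -0.1752  0.2847] y [-0.004 -1.     0.   ] z [ 0.247 -0.001 -0.969] F [0.2 0.4 0.2] M [0.02 0.29 0.04] w 0.0785 ff 0.0 q [ 0.06  0.36  0.21  1.92 -0.23  0.64 -1.16]
[0, 0, 20, 0.0, 0.0, 0.0]
[0, 0, 19, 0.0, 0.0, 0.0]
[-1, 0, 20, 0.0, 0.0, 0.0]
[0, 0, 20, 0.0, 0.0, 0.0]
[0, -1, 19, 0.0, 0.0, 0.0]
-- [ 0.6444 -0.1743  0.1895]
top pred [329.35539716 148.6680774 ]
```

View pics/s2.png

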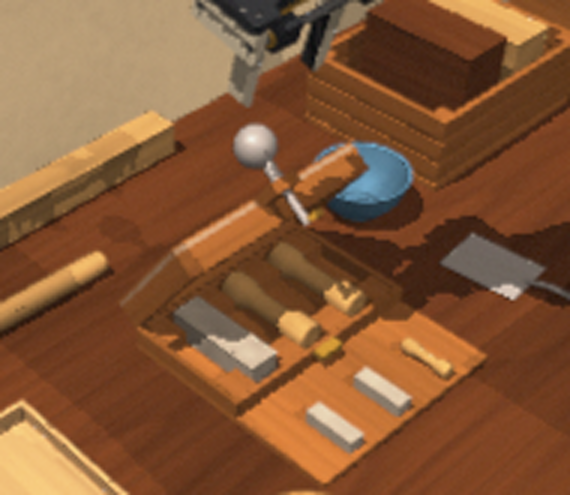

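The ball at (255,146) matches the prediction and the fingers straddle it from above. I'll descend and grip.

Request:
{"method": "move_arm", "body": {
  "deltas": [
    {"x":0,"y":0,"z":20,"rx":0,"ry":0,"rz":0},
    {"x":0,"y":0,"z":20,"rx":0,"ry":0,"rz":0},
    {"x":0,"y":0,"z":20,"rx":0,"ry":0,"rz":0},
    {"x":0,"y":0,"z":20,"rx":0,"ry":0,"rz":0},
    {"x":0,"y":0,"z":19,"rx":0,"ry":0,"rz":0}
  ]
}}

```text
t: 9.63
position: [0.6454, -0.1753, 0.1878]
ee_rot: [3.117, -0.006, 0.391]
ft_force: [-0.1, -0.3, 0.5]
gripper_width: 0.0931
finger_force: 0.0
```

Request:
{"method": "move_arm", "body": {
  "deltas": [
    {"x":0,"y":0,"z":0,"rx":0,"ry":0,"rz":0},
    {"x":0,"y":0,"z":0,"rx":0,"ry":0,"rz":0},
    {"x":0,"y":0,"z":0,"rx":0,"ry":0,"rz":0},
    {"x":0,"y":0,"z":0,"rx":0,"ry":0,"rz":0},
    {"x":0,"y":0,"z":0,"rx":0,"ry":0,"rz":0}
  ],
  "claw": 1,
  "newtons": 60
}}

```text
t: 10.05
position: [0.6452, -0.1757, 0.1904]
ee_rot: [3.116, -0.007, 0.394]
ft_force: [-0.4, -1.1, -0.3]
gripper_width: 0.0642
finger_force: 0.0
```

Request:
{"method": "move_arm", "body": {
  "deltas": [
    {"x":0,"y":0,"z":0,"rx":0,"ry":0,"rz":0},
    {"x":0,"y":0,"z":0,"rx":0,"ry":0,"rz":0},
    {"x":0,"y":0,"z":0,"rx":0,"ry":0,"rz":0},
    {"x":0,"y":0,"z":0,"rx":0,"ry":0,"rz":0},
    {"x":0,"y":0,"z":0,"rx":0,"ry":0,"rz":0}
  ]
}}

```text
t: 10.47
position: [0.6449, -0.1751, 0.1893]
ee_rot: [3.117, -0.006, 0.392]
ft_force: [-1.4, 1.5, 3.1]
gripper_width: 0.0383
finger_force: 60.0
```

```bash
python3 - <<'E'
from h import *
st()
s=manip.state();p0=s["position"];r0=R.from_rotvec(s["ee_rot"]);g0=p0-.011*r0.as_matrix()[:,2]
print(g0,ballpos(.94))
# rigid turn about the hinge by 0.3
w=[]
for k in range(1,7):
    q=R.from_rotvec([0,.05*k,0]); w.append((H+q.apply(p0-H),q*r0,1))
plan(w)
E
```

```text
t 10.47 pos [ 0.6449 -0.1751  0.1893] y [-0.004 -1.    -0.   ] z [ 0.248 -0.001 -0.969] F [-1.4  1.5  3.1] M [0.4  0.31 0.12] w 0.0383 ff 60.0 q [ 0.1   0.5   0.15  1.97 -0.29  0.45 -1.1 ]
[ 0.64222282 -0.17506484  0.20000369] [ 0.6416167  -0.1747      0.20075002]
[8, 0, 0, -0.0, -0.05, -0.0]
-- [ 0.6527 -0.1751  0.1913]
[9, 0, 1, -0.0, -0.05, -0.0]
-- [ 0.6617 -0.1751  0.1921]
[8, 0, 0, -0.0, -0.05, -0.0]
-- [ 0.6696 -0.1752  0.1933]
[9, 0, 0, -0.0, -0.05, -0.0]
-- [ 0.6786 -0.1752  0.1942]
[8, 0, 1, -0.0, -0.05, -0.0]
-- [ 0.6866 -0.1752  0.1936]
[8, 0, 0, -0.0, -0.05, -0.0]
-- [ 0.6946 -0.1753  0.1936]
```

Request:
{"method": "move_arm", "body": {
  "deltas": [
    {"x":8,"y":0,"z":0,"rx":0,"ry":-0.05,"rz":0},
    {"x":9,"y":0,"z":0,"rx":0,"ry":-0.05,"rz":0},
    {"x":8,"y":0,"z":0,"rx":0,"ry":-0.05,"rz":0}
  ]
}}

```text
t: 10.72
position: [0.6678, -0.1752, 0.1933]
ee_rot: [-3.138, 0.007, -0.148]
ft_force: [-1.9, 1.1, -7.7]
gripper_width: 0.0384
finger_force: 60.0
```

```bash
python3 - <<'E'
from h import *
st()
E
```

```text
t 10.72 pos [ 0.6678 -0.1752  0.1933] y [-0.004 -1.    -0.001] z [ 0.094  0.    -0.996] F [-1.9  1.1 -7.7] M [0.4  0.53 0.04] w 0.0384 ff 60.0 q [ 0.03  0.57  0.23  1.8  -0.23  0.71 -1.19]
```

Request:
{"method": "move_arm", "body": {
  "deltas": [
    {"x":9,"y":0,"z":0,"rx":0,"ry":-0.05,"rz":0},
    {"x":8,"y":0,"z":1,"rx":0,"ry":-0.05,"rz":0},
    {"x":0,"y":0,"z":0,"rx":0,"ry":0,"rz":0}
  ]
}}

```text
t: 10.97
position: [0.685, -0.1754, 0.1934]
ee_rot: [-3.141, 0.005, 0.015]
ft_force: [-10.7, 3.9, 8.6]
gripper_width: 0.0384
finger_force: 60.0
```

```bash
python3 - <<'E'
from h import *
st()
E
```

```text
t 10.97 pos [ 0.685  -0.1754  0.1934] y [-0.003 -1.    -0.   ] z [-0.01  0.   -1.  ] F [-10.7   3.9   8.6] M [0.78 1.99 0.  ] w 0.0384 ff 60.0 q [ 0.01  0.63  0.26  1.68 -0.2   0.87 -1.22]
```

Request:
{"method": "move_arm", "body": {
  "deltas": [
    {"x":3,"y":0,"z":-1,"rx":0,"ry":-0.02,"rz":0},
    {"x":2,"y":0,"z":0,"rx":0,"ry":-0.01,"rz":0},
    {"x":0,"y":0,"z":0,"rx":0,"ry":0,"rz":0}
  ]
}}

```text
t: 11.22
position: [0.6848, -0.1754, 0.1935]
ee_rot: [-3.138, 0.008, 0.071]
ft_force: [-20.3, 4.2, 7.9]
gripper_width: 0.0383
finger_force: 60.0
```

```bash
python3 - <<'E'
from h import *
st()
E
```

```text
t 11.22 pos [ 0.6848 -0.1754  0.1935] y [-0.005 -1.    -0.002] z [-0.045  0.003 -0.999] F [-20.3   4.2   7.9] M [0.7  4.2  0.04] w 0.0383 ff 60.0 q [ 0.01  0.64  0.27  1.65 -0.19  0.92 -1.23]
```

The lid is at its stop: the force rises with no motion. I'll release and retreat upward, then back towards the robot.

Request:
{"method": "move_arm", "body": {
  "deltas": [
    {"x":-4,"y":0,"z":0,"rx":0,"ry":0.03,"rz":0},
    {"x":0,"y":0,"z":0,"rx":0,"ry":0,"rz":0}
  ]
}}

```text
t: 11.38
position: [0.6846, -0.1753, 0.194]
ee_rot: [-3.14, 0.008, 0.005]
ft_force: [-3.6, 0.5, -8.4]
gripper_width: 0.0385
finger_force: 60.0
```

Request:
{"method": "move_arm", "body": {
  "deltas": [
    {"x":0,"y":0,"z":0,"rx":0,"ry":0,"rz":0},
    {"x":0,"y":0,"z":0,"rx":0,"ry":0,"rz":0},
    {"x":0,"y":0,"z":0,"rx":0,"ry":0,"rz":0},
    {"x":0,"y":0,"z":-10,"rx":0,"ry":0,"rz":0},
    {"x":0,"y":0,"z":-25,"rx":0,"ry":0,"rz":0}
  ],
  "claw": -1
}}

```text
t: 11.8
position: [0.6864, -0.1752, 0.2284]
ee_rot: [-3.141, 0.006, 0.007]
ft_force: [-0.3, 0.3, 0.3]
gripper_width: 0.0672
finger_force: 0.0
```

Request:
{"method": "move_arm", "body": {
  "deltas": [
    {"x":0,"y":0,"z":-30,"rx":0,"ry":0,"rz":0},
    {"x":0,"y":0,"z":-35,"rx":0,"ry":0,"rz":0},
    {"x":-25,"y":0,"z":-10,"rx":0,"ry":0,"rz":0},
    {"x":-35,"y":0,"z":0,"rx":0,"ry":0,"rz":0},
    {"x":-35,"y":0,"z":0,"rx":0,"ry":0,"rz":0}
  ],
  "claw": 0
}}

```text
t: 12.22
position: [0.5925, -0.1756, 0.3073]
ee_rot: [3.141, -0.006, 0.005]
ft_force: [-0.2, -0.5, 0.4]
gripper_width: 0.0475
finger_force: 0.0
```

```bash
python3 - <<'E'
from h import *
Q=down(-np.pi/2-.004,.52)
st()
plan([([.475,-.174,.27],Q,5)])
E
```

```text
t 12.22 pos [ 0.5925 -0.1756  0.3073] y [-0.004 -1.     0.001] z [ 0.003 -0.001 -1.   ] F [-0.2 -0.5  0.4] M [0.02 0.04 0.01] w 0.0475 ff 0.0 q [-0.02  0.4   0.3   1.78 -0.14  0.98 -1.23]
[-24, 0, 7, 0.0, 0.1, 0.0]
[-24, 0, 5, 0.0, 0.11, 0.0]
[-24, -1, 3, 0.0, 0.1, 0.0]
[-25, 0, 0, 0.0, 0.1, 0.0]
[-24, 0, -3, 0.0, 0.11, 0.0]
-- [ 0.4754 -0.1742  0.2701]
```

Request:
{"method": "move_arm", "body": {
  "deltas": [
    {"x":-24,"y":0,"z":7,"rx":0,"ry":0.1,"rz":0},
    {"x":-24,"y":0,"z":5,"rx":0,"ry":0.11,"rz":0},
    {"x":-24,"y":-1,"z":3,"rx":0,"ry":0.1,"rz":0},
    {"x":-25,"y":0,"z":0,"rx":0,"ry":0.1,"rz":0},
    {"x":-24,"y":0,"z":-3,"rx":0,"ry":0.11,"rz":0}
  ]
}}

```text
t: 12.63
position: [0.4872, -0.1702, 0.2724]
ee_rot: [-3.048, 0.001, -0.714]
ft_force: [-0.7, 1.1, 0.1]
gripper_width: 0.0462
finger_force: 0.0
```

```bash
python3 - <<'E'
from h import *
for i in range(3): optics.read_camera("side")
s=optics.read_camera("side")[80:220,230:370];t=optics.read_camera("top")[110:250,270:370]
cv2.imwrite("s3raw.png",s[:,:,::-1]);cv2.imwrite("t3raw.png",t[:,:,::-1])
im=np.zeros((560,800,3),np.uint8)
im[:,:480]=cv2.resize(s[20:125,10:100],(480,560),interpolation=cv2.INTER_CUBIC);im[:,480:]=cv2.resize(t,(320,448),interpolation=cv2.INTER_CUBIC).repeat(1,0)[:560] if 0 else 0
im[:448,480:]=cv2.resize(t,(320,448),interpolation=cv2.INTER_CUBIC)
cv2.imwrite("pics/s3.png",im[:,:,::-1])
st()
E
```

```text
t 12.88 pos [ 0.4946 -0.1712  0.274 ] y [ 0.003 -1.    -0.013] z [ 0.444  0.013 -0.896] F [ 0.9 -0.2  0.5] M [-0.02  0.42  0.01] w 0.0467 ff 0.0 q [ 0.33  0.18 -0.01  2.3  -0.6   0.27 -0.7 ]
```

View pics/s3.png

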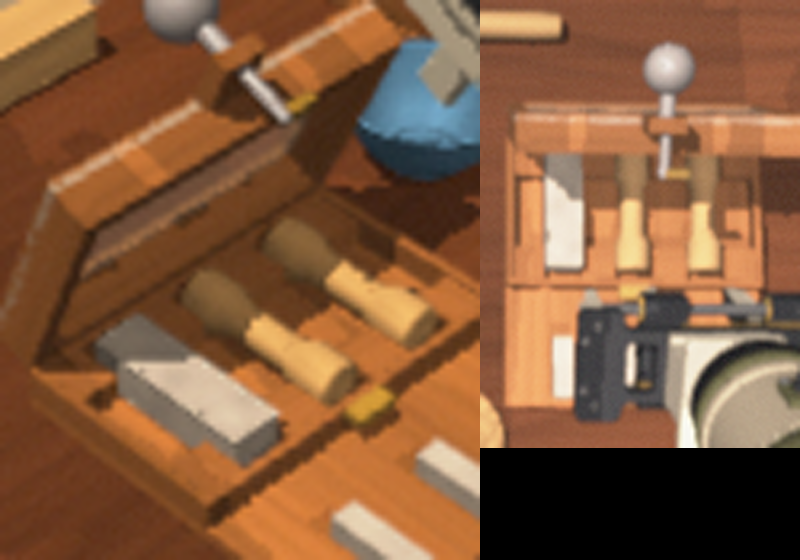

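The picture shows the lid at its stop. The middle handle's near end is at about (338,385) in the side crop and (633,272) in the top crop. The arm reached only 26 degrees of tilt here because a wrist joint is near its limit. By my clearance figures 24 degrees is enough.

```bash
python3 - <<'E'
from h import *
from scipy.optimize import brentq
O=np.array([.6110,-.1740,-.0035])
u=np.array([270+(633+.5-480)/3.2-.5,110+272.5/3.2-.5])
for z in (.012,.024,.036):
    # ray-plane
    f=lambda p:proj("top",[p[0],p[1],z])[0]-u
    r=least_squares(f,[.55,-.17]).x; print("top near end z",z,(r-O[:2]).round(4))
v=np.array([230+10+(340.5)/5.333-.5,80+20+(383.5)/5.333-.5])
for z in (.024,):
    r=least_squares(lambda p:proj("side",[p[0],p[1],z])[0]-v,[.55,-.17]).x;print("side end face centre",(r-O[:2]).round(4))
tau=.42;Q=down(-np.pi/2-.004,tau);z=Q.as_matrix()[:,2]
c=np.array([O[0]-.002,O[1],.032])
plan([(c-.10*z+.011*z,Q,6),(c+.011*z,Q,5)])
E
```

```text
top near end z 0.012 [-0.0556  0.0005]
top near end z 0.024 [-0.0575  0.0025]
top near end z 0.036 [-0.0594  0.0044]
side end face centre [-0.0526 -0.0014]
[0, 1, 30, -0.0, -0.01, 0.0]
[0, 1, 30, -0.0, -0.0, 0.0]
[0, 1, 29, -0.01, -0.01, 0.0]
[0, 0, 30, 0.0, -0.01, 0.0]
[1, 1, 30, -0.0, -0.0, 0.0]
[1, 0, 30, -0.0, -0.01, 0.0]
-- [ 0.5732 -0.1738  0.1131]
[0, 0, 20, -0.0, -0.0, 0.0]
[0, 0, 20, -0.0, -0.0, 0.0]
[0, 0, 20, -0.0, -0.0, 0.0]
[0, 0, 20, -0.0, -0.0, 0.0]
[0, 0, 20, -0.0, -0.0, 0.0]
-- [ 0.614  -0.1735  0.0218]
```

Request:
{"method": "move_arm", "body": {
  "deltas": [
    {"x":0,"y":1,"z":30,"rx":0,"ry":-0.01,"rz":0},
    {"x":0,"y":1,"z":30,"rx":0,"ry":0,"rz":0},
    {"x":0,"y":1,"z":29,"rx":-0.01,"ry":-0.01,"rz":0},
    {"x":0,"y":0,"z":30,"rx":0,"ry":-0.01,"rz":0},
    {"x":1,"y":1,"z":30,"rx":0,"ry":0,"rz":0}
  ]
}}

```text
t: 13.3
position: [0.5611, -0.1744, 0.1634]
ee_rot: [-3.058, -0.025, -0.63]
ft_force: [0.6, -0.5, -0.3]
gripper_width: 0.0464
finger_force: 0.0
```

```bash
python3 - <<'E'
from h import *
for i in range(3): optics.read_camera("side")
st()
tau=.42;Q=down(-np.pi/2-.004,tau);z=Q.as_matrix()[:,2]
c=np.array([.609,-.174,.032])
plan([(c-.08*z+.011*z,Q,3)])
E
```

```text
t 13.45 pos [ 0.562  -0.1743  0.1634] y [ 0.01  -1.    -0.021] z [ 0.396  0.023 -0.918] F [-0.6  0.3  0.3] M [ 0.02  0.39 -0.01] w 0.0465 ff 0.0 q [ 0.34  0.44 -0.08  2.26 -1.04  0.11 -0.27]
[-3, 0, 23, -0.01, 0.0, 0.0]
[-4, 1, 24, -0.01, 0.01, 0.0]
[-3, 0, 23, -0.0, 0.0, 0.0]
-- [ 0.5808 -0.1744  0.0953]
```

The wrist is now at a singular limit (q6 = 0.11, q5 = -1.04), so for this tilt it has to be flipped, taking q5 towards π. I'll fit a kinematic model to the recorded states so I can plan that.

```bash
cat > fk.py <<'E'
import numpy as np, itertools
from scipy.optimize import least_squares
from scipy.spatial.transform import Rotation as R
# q, pos, y, z
D=[([1.028,.600,-.0025,1.600,.0018,.943,-.0798],[.3254,-.6474,.2258],[.449,-.893,-.001],[-.001,.001,-1]),
([.49,.39,-.36,1.99,.19,.8,.01],[.5151,-.1723,.2405],[1,-.003,0],[0,0,-1]),
([.40,.60,-.26,2.12,.33,.46,-.12],[.5158,-.1736,.0864],[1,-.006,.003],[.003,-.001,-1]),
([.21,.59,.01,2.13,-.02,.41,-.77],[.5174,-.1735,.0841],[.532,-.847,.002],[.003,-.001,-1]),
([.12,.6,.14,2.14,-.2,.41,-1.09],[.5175,-.1739,.0842],[.062,-.998,.002],[.003,-.002,-1]),
([.08,.61,.21,2.14,-.29,.42,-1.25],[.5175,-.1742,.0843],[-.194,-.981,.001],[.003,-.002,-1]),
([.08,.56,.2,2.06,-.2,.54,-1.16],[.5402,-.1742,.1246],[-.004,-1,0],[0,0,-1]),
([.03,.55,.23,1.87,-.18,.74,-1.21],[.6105,-.1746,.18],[-.004,-1,0],[0,0,-1]),
([.02,.62,.24,1.67,-.18,.87,-1.24],[.6909,-.1735,.1963],[-.002,-1,-.001],[.003,.001,-1]),
([.06,.36,.21,1.92,-.23,.64,-1.16],[.6212,-.1752,.2847],[-.004,-1,0],[.247,-.001,-.969]),
([.1,.5,.15,1.97,-.29,.45,-1.1],[.6449,-.1751,.1893],[-.004,-1,0],[.248,-.001,-.969]),
([.01,.64,.27,1.65,-.19,.92,-1.23],[.6848,-.1754,.1935],[-.005,-1,-.002],[-.045,.003,-.999]),
([-.02,.4,.3,1.78,-.14,.98,-1.23],[.5925,-.1756,.3073],[-.004,-1,.001],[.003,-.001,-1]),
([.33,.18,-.01,2.3,-.6,.27,-.7],[.4946,-.1712,.274],[.003,-1,-.013],[.444,.013,-.896]),
([.34,.44,-.08,2.26,-1.04,.11,-.27],[.562,-.1743,.1634],[.01,-1,-.021],[.396,.023,-.918])]
rz=lambda a:R.from_rotvec([0,0,a]);ry=lambda a:R.from_rotvec([0,a,0])
def fk(q,p,s):
    r1=rz(s[0]*q[0]+p[0]);r2=r1*ry(q[1]);r3=r2*rz(s[1]*q[2]);r4=r3*ry(q[3]);r5=r4*rz(s[2]*q[4]);r6=r5*ry(q[5]);r7=r6*rz(s[3]*q[6]+p[1])
    x=np.array([0,0,p[2]])+r1.apply([0,p[3],0])+r3.apply([p[4],p[5],p[6]])+r4.apply([p[7],p[8],p[9]])+r6.apply([p[10],p[11],p[12]])
    return x,r7
def res(p,s):
    o=[]
    for q,x,y,z in D:
        X,r=fk(q,p,s);m=r.as_matrix();o+=[3*(X-x),m[:,1]-y,m[:,2]-z]
    return np.concatenate(o)
if __name__=="__main__":
    best=None
    for s in itertools.product((1,-1),repeat=4):
        for a in (0,np.pi):
            for b in (0,1.57,-1.57,3.14):
                f=least_squares(res,[a,b,.3,0,0,0,.4,0,0,.4,0,0,.2],args=(s,),loss="soft_l1",max_nfev=60)
                if best is None or f.cost<best[0]:best=(f.cost,s,f.x)
    c,s,p=best;f=least_squares(res,p,args=(s,));print(f.cost,s,f.x.round(4));print(np.abs(f.fun).reshape(-1,3).max(0).round(4))
    np.save("fk.npy",np.r_[s,f.x])
    e=f.fun.reshape(-1,3,3);print((e[:,0]/3*1e3).round(1).tolist())
E
python3 fk.py
```

```text
0.0010850520606166384 (-1, -1, -1, -1) [ 3.0000e-04  1.5709e+00  2.7850e-01 -2.8600e-02  7.4000e-03 -1.7457e+00
  6.4530e-01  1.0000e-04  1.7175e+00  4.4010e-01  3.5000e-03  1.0000e-04
  3.2240e-01]
[0.0102 0.0143 0.0081]
[[0.2, 0.2, -0.4], [-1.7, -3.4, -2.7], [-0.1, 0.4, -0.3], [3.4, 1.5, 2.6], [-0.3, 2.7, -0.5], [-1.9, -1.7, -2.2], [0.5, -4.2, -0.1], [1.1, 4.3, 1.2], [-0.4, -1.5, 2.0], [-0.6, 0.8, 0.5], [-1.8, 0.8, -1.7], [-0.2, -4.8, 0.4], [1.9, 4.0, -0.8], [1.8, 0.1, 1.1], [-1.2, 0.7, 1.1]]
```

```bash
cat >> fk.py <<'E'
v=np.load("fk.npy") if __name__!="__main__" else None
LO=np.array([-2.57,-.35,-1.29,.11,-1.05,.11,-2.63]);HI=np.array([2.57,1.97,1.29,2.56,4.19,1.86,2.63])
FK=lambda q:fk(q,v[4:],v[:4])
def ik(x,r,q0,w=.01):
    f=lambda q:np.r_[(FK(q)[0]-x)*5,(FK(q)[1].inv()*r).as_rotvec(),w*(q-q0)]
    s=least_squares(f,np.clip(q0,LO+.02,HI-.02),bounds=(LO+.01,HI-.01));e=f(s.x);return s.x,np.abs(e[:6]).max()
E
python3 - <<'E'
from h import *
import fk
st()
for tau in (.45,.52,.6):
  for yaw in (-np.pi/2-.004,np.pi/2-.004):
    Q=down(yaw,tau);z=Q.as_matrix()[:,2]
    for nm,c in (("pre",np.array([.609,-.174,.032])-.10*z),("pick",np.array([.609,-.174,.032])),("place",np.array([.580,.159,.030]))):
        best=None
        for q3 in (-.6,-.2,.2,.6):
          for q7 in (-1.2,0,1.2):
            for q5 in (0,3.1):
              q,e=fk.ik(c+.011*z,Q,np.array([.3,.5,q3,2.1,q5,.3,q7]),.005)
              if e<.01 and (best is None or min(q[5],.4)>min(best[5],.4)+.005):best=q
        print(tau,round(yaw,1),nm,None if best is None else best.round(2))
E
```

```text
t 13.45 pos [ 0.562  -0.1743  0.1634] y [ 0.01  -1.    -0.021] z [ 0.396  0.023 -0.918] F [-0.6  0.3  0.3] M [ 0.02  0.39 -0.01] w 0.0465 ff 0.0 q [ 0.34  0.44 -0.08  2.26 -1.04  0.11 -0.27]
0.45 -1.6 pre [0.01 0.58 0.38 2.34 4.18 0.38 0.77]
0.45 -1.6 pick [-0.01  0.79  0.38  2.28  3.95  0.5   0.94]
0.45 -1.6 place [-0.84  0.85  0.58  2.37  3.63  0.45  0.56]
0.45 1.6 pre [ 0.89  0.71 -0.92  2.29  1.81  0.46  0.06]
0.45 1.6 pick [ 0.75  0.87 -0.78  2.23  2.12  0.51 -0.19]
0.45 1.6 place [ 0.05  0.86 -0.76  2.31  1.98  0.8  -0.76]
0.52 -1.6 pre [0.05 0.6  0.34 2.4  3.92 0.47 1.04]
0.52 -1.6 pick [-0.02  0.82  0.41  2.33  3.84  0.63  1.05]
0.52 -1.6 place [-0.87  0.89  0.61  2.41  3.51  0.56  0.64]
0.52 1.6 pre [ 0.9   0.72 -0.92  2.35  2.1   0.49 -0.2 ]
0.52 1.6 pick [ 0.81  0.92 -0.86  2.27  2.26  0.61 -0.28]
0.52 1.6 place [ 0.04  0.89 -0.79  2.35  2.08  0.91 -0.86]
0.6 -1.6 pre [0.05 0.64 0.36 2.47 3.79 0.64 1.19]
0.6 -1.6 pick [-0.02  0.86  0.43  2.37  3.75  0.78  1.14]
0.6 -1.6 place [-0.9   0.94  0.62  2.46  3.38  0.69  0.71]
0.6 1.6 pre [ 0.97  0.8  -1.03  2.41  2.26  0.64 -0.31]
0.6 1.6 pick [ 0.86  0.97 -0.92  2.32  2.4   0.72 -0.36]
0.6 1.6 place [ 0.03  0.93 -0.8   2.4   2.17  1.04 -0.96]
```

```bash
python3 - <<'E'
from h import *
plan([([.50,-.174,.28],down(-np.pi/2-.004,.15),5)])
E
```

```text
[-2, -1, -26, -0.0, -0.05, 0.0]
[-4, 0, -26, -0.01, -0.05, 0.0]
[-4, -1, -26, -0.0, -0.05, 0.0]
[-6, 0, -26, -0.01, -0.06, 0.01]
[-8, 0, -25, -0.0, -0.05, -0.0]
-- [ 0.5001 -0.1742  0.2796]
```

Request:
{"method": "move_arm", "body": {
  "deltas": [
    {"x":-2,"y":-1,"z":-26,"rx":0,"ry":-0.05,"rz":0},
    {"x":-4,"y":0,"z":-26,"rx":-0.01,"ry":-0.05,"rz":0},
    {"x":-4,"y":-1,"z":-26,"rx":0,"ry":-0.05,"rz":0},
    {"x":-6,"y":0,"z":-26,"rx":-0.01,"ry":-0.06,"rz":0.01},
    {"x":-8,"y":0,"z":-25,"rx":0,"ry":-0.05,"rz":0}
  ]
}}

```text
t: 13.87
position: [0.5072, -0.1751, 0.2557]
ee_rot: [-3.122, 0.007, -0.304]
ft_force: [1.5, 0.8, -0.1]
gripper_width: 0.0466
finger_force: 0.0
```

```bash
cat > flip.py <<'E'
from h import *
import fk
def jplan(q0,q1,n):
    """rows following FK of the straight joint path q0 to q1, from measured pose; prints clearance data"""
    s=manip.state();X0,R0=fk.FK(q0);p=s["position"];r=R.from_rotvec(s["ee_rot"])
    dp=p-X0
    for k in range(1,n+1):
        X,Q=fk.FK(q0+(q1-q0)*k/n);X=X+dp
        d=np.round(r.inv().apply(X-p)*1e3).astype(int);v=np.round((r.inv()*Q).as_rotvec(),2)
        p=p+r.apply(d/1e3);r=r*R.from_rotvec(v)
        print([*d.tolist(),*v.tolist()],p.round(2).tolist(),r.as_matrix()[:,2].round(2).tolist())
E
python3 - <<'E'
from flip import *
for i in range(2): optics.read_camera("top")
st()
q0=manip.state()["joints"]
Q=down(np.pi/2-.004,.55);best=None
for q3 in (-.4,-.2,0.,.2):
    for q7 in (-1.2,-.8,-.4,0):
        q,e=fk.ik([.50,-.174,.27],Q,np.array([q0[0],q0[1],q3,q0[3],2.6,.3,q7]),.005)
        if e<.01:
            d=np.abs(q-q0);print(q.round(2),d[[0,1,2,3,6]].max().round(2))
E
```

```text
t 13.97 pos [ 0.5095 -0.1749  0.2577] y [-0.    -1.    -0.005] z [ 0.2    0.005 -0.98 ] F [ 0.6  0.5 -0.2] M [0.07 0.14 0.01] w 0.046 ff 0.0 q [-0.26  0.32  0.68  2.15 -0.5   0.61 -0.8 ]
[ 1.31  0.41 -1.28  2.32  1.22  0.33  0.63] 1.96
[ 1.31  0.41 -1.28  2.32  1.22  0.33  0.63] 1.96
[ 1.3   0.4  -1.26  2.32  1.2   0.31  0.65] 1.94
[ 1.28  0.38 -1.21  2.32  1.17  0.28  0.68] 1.89
[ 1.31  0.41 -1.28  2.32  1.22  0.33  0.63] 1.96
[ 1.31  0.41 -1.27  2.32  1.21  0.32  0.64] 1.95
[ 1.29  0.39 -1.23  2.32  1.18  0.29  0.67] 1.91
[ 1.26  0.37 -1.18  2.32  1.14  0.26  0.71] 1.86
[ 1.31  0.41 -1.28  2.32  1.21  0.32  0.63] 1.96
[ 1.29  0.39 -1.24  2.32  1.19  0.3   0.66] 1.92
[ 1.27  0.38 -1.2   2.32  1.16  0.27  0.69] 1.88
[ 1.25  0.36 -1.16  2.32  1.12  0.25  0.73] 1.84
[ 1.3   0.4  -1.25  2.32  1.2   0.3   0.65] 1.93
[ 1.28  0.38 -1.21  2.32  1.17  0.28  0.68] 1.89
[ 1.26  0.37 -1.18  2.32  1.14  0.26  0.71] 1.86
[ 1.23  0.35 -1.14  2.32  1.1   0.23  0.75] 1.82
```

```bash
python3 - <<'E'
from flip import *
q0=manip.state()["joints"]
best=None
for x,z,t in ((.48,.25,.8),(.48,.22,.7),(.50,.20,.65)):
  best=None
  for q3 in (-.8,-.4,0.,.4):
    for q5 in (2.2,3.):
      for q7 in (-.8,-.3,.2):
        q,e=fk.ik([x,-.174,z],down(np.pi/2-.004,t),np.array([.3,q0[1],q3,q0[3],q5,.5,q7]),.02)
        if e<.03 and q[5]>.3 and (best is None or np.abs(q-q0).max()<np.abs(best-q0).max()):best=q
  print(x,z,t,None if best is None else best.round(2))
  if best is not None: B=best
jplan(q0,B,30)
E
```

```text
0.48 0.25 0.8 [ 1.35  0.51 -1.28  2.55  2.53  0.46 -0.59]
0.48 0.22 0.7 [ 1.27  0.54 -1.24  2.53  2.32  0.46 -0.4 ]
0.5 0.2 0.65 [ 1.15  0.55 -1.12  2.48  2.27  0.43 -0.37]
[-19, 7, 10, -0.02, -0.05, -0.09] [0.49, -0.18, 0.24] [0.15, -0.02, -0.99]
[-19, 6, 10, -0.01, -0.05, -0.1] [0.48, -0.19, 0.23] [0.1, -0.03, -0.99]
[-17, 4, 10, -0.02, -0.05, -0.1] [0.46, -0.2, 0.22] [0.06, -0.06, -1.0]
[-16, 3, 9, -0.01, -0.05, -0.1] [0.45, -0.21, 0.21] [0.02, -0.09, -1.0]
[-14, 3, 9, -0.01, -0.04, -0.1] [0.44, -0.21, 0.2] [-0.02, -0.12, -0.99]
[-13, 1, 9, -0.0, -0.03, -0.1] [0.42, -0.22, 0.19] [-0.04, -0.13, -0.99]
[-12, 1, 9, -0.01, -0.03, -0.1] [0.41, -0.23, 0.19] [-0.06, -0.16, -0.99]
[-10, 1, 8, -0.01, -0.03, -0.11] [0.41, -0.24, 0.18] [-0.08, -0.18, -0.98]
[-8, 0, 8, -0.01, -0.03, -0.11] [0.4, -0.25, 0.17] [-0.09, -0.21, -0.97]
[-7, 1, 7, -0.01, -0.02, -0.1] [0.4, -0.25, 0.17] [-0.09, -0.23, -0.97]
[-6, 0, 7, -0.01, -0.01, -0.11] [0.39, -0.26, 0.16] [-0.09, -0.25, -0.97]
[-4, 1, 6, -0.01, -0.02, -0.1] [0.39, -0.26, 0.16] [-0.09, -0.27, -0.96]
[-4, 2, 6, -0.02, -0.01, -0.11] [0.39, -0.27, 0.
[... 554 characters left out ...]
.43, -0.27, 0.14] [0.19, -0.28, -0.94]
[0, 11, -2, -0.05, -0.02, -0.1] [0.44, -0.26, 0.14] [0.24, -0.26, -0.94]
[-1, 11, -2, -0.05, -0.02, -0.1] [0.45, -0.25, 0.14] [0.29, -0.24, -0.93]
[-2, 12, -3, -0.05, -0.02, -0.09] [0.46, -0.25, 0.14] [0.33, -0.21, -0.92]
[-3, 13, -5, -0.05, -0.03, -0.1] [0.47, -0.24, 0.15] [0.38, -0.19, -0.9]
[-4, 14, -5, -0.05, -0.03, -0.09] [0.47, -0.22, 0.16] [0.43, -0.15, -0.89]
[-6, 14, -5, -0.05, -0.03, -0.09] [0.48, -0.21, 0.16] [0.47, -0.12, -0.87]
[-7, 14, -7, -0.05, -0.04, -0.1] [0.49, -0.2, 0.17] [0.52, -0.08, -0.85]
[-8, 15, -8, -0.04, -0.05, -0.09] [0.5, -0.19, 0.19] [0.57, -0.05, -0.82]
[-10, 14, -8, -0.05, -0.04, -0.09] [0.5, -0.17, 0.2] [0.6, 0.0, -0.8]
```

Request:
{"method": "move_arm", "body": {
  "deltas": [
    {"x":-19,"y":7,"z":10,"rx":-0.02,"ry":-0.05,"rz":-0.09},
    {"x":-19,"y":6,"z":10,"rx":-0.01,"ry":-0.05,"rz":-0.1},
    {"x":-17,"y":4,"z":10,"rx":-0.02,"ry":-0.05,"rz":-0.1},
    {"x":-16,"y":3,"z":9,"rx":-0.01,"ry":-0.05,"rz":-0.1},
    {"x":-14,"y":3,"z":9,"rx":-0.01,"ry":-0.04,"rz":-0.1}
  ]
}}

```text
t: 14.38
position: [0.4335, -0.2136, 0.198]
ee_rot: [2.946, 0.726, -0.072]
ft_force: [0.1, -1.0, -0.1]
gripper_width: 0.0464
finger_force: 0.0
```

Request:
{"method": "move_arm", "body": {
  "deltas": [
    {"x":-13,"y":1,"z":9,"rx":0,"ry":-0.03,"rz":-0.1},
    {"x":-12,"y":1,"z":9,"rx":-0.01,"ry":-0.03,"rz":-0.1},
    {"x":-10,"y":1,"z":8,"rx":-0.01,"ry":-0.03,"rz":-0.11},
    {"x":-8,"y":0,"z":8,"rx":-0.01,"ry":-0.03,"rz":-0.11},
    {"x":-7,"y":1,"z":7,"rx":-0.01,"ry":-0.02,"rz":-0.1}
  ]
}}

```text
t: 14.8
position: [0.3946, -0.2524, 0.1646]
ee_rot: [2.603, 1.426, -0.293]
ft_force: [0.8, 0.3, -0.9]
gripper_width: 0.0467
finger_force: 0.0
```

Request:
{"method": "move_arm", "body": {
  "deltas": [
    {"x":-6,"y":0,"z":7,"rx":-0.01,"ry":-0.01,"rz":-0.11},
    {"x":-4,"y":1,"z":6,"rx":-0.01,"ry":-0.02,"rz":-0.1},
    {"x":-4,"y":2,"z":6,"rx":-0.02,"ry":-0.01,"rz":-0.11},
    {"x":-2,"y":2,"z":5,"rx":-0.02,"ry":-0.01,"rz":-0.11},
    {"x":-1,"y":3,"z":4,"rx":-0.03,"ry":0,"rz":-0.1}
  ]
}}

```text
t: 15.22
position: [0.3938, -0.2762, 0.1422]
ee_rot: [2.094, 2.041, -0.335]
ft_force: [-0.1, -1.0, -0.5]
gripper_width: 0.0466
finger_force: 0.0
```

```bash
python3 - <<'E'
from flip import *
optics.read_camera("top");st()
E
```

```text
t 15.27 pos [ 0.393  -0.2765  0.142 ] y [ 1.    -0.022 -0.017] z [-0.022 -0.297 -0.955] F [-2.  -0.1  0.6] M [ 0.22  0.02 -0.01] w 0.0466 ff 0.0 q [-0.06  0.48  0.49  2.35  0.26  0.27  0.11]
```

Request:
{"method": "move_arm", "body": {
  "deltas": [
    {"x":0,"y":4,"z":4,"rx":-0.02,"ry":-0.01,"rz":-0.11},
    {"x":0,"y":5,"z":2,"rx":-0.03,"ry":-0.01,"rz":-0.1},
    {"x":0,"y":7,"z":2,"rx":-0.04,"ry":0,"rz":-0.1},
    {"x":1,"y":7,"z":2,"rx":-0.04,"ry":-0.01,"rz":-0.1},
    {"x":0,"y":8,"z":0,"rx":-0.04,"ry":-0.01,"rz":-0.11}
  ]
}}

```text
t: 15.68
position: [0.4166, -0.2746, 0.1321]
ee_rot: [1.538, 2.421, -0.277]
ft_force: [-0.2, -0.2, -0.3]
gripper_width: 0.0464
finger_force: 0.0
```

```bash
python3 - <<'E'
from flip import *
optics.read_camera("top");st()
q=manip.state()["joints"]
f=(fk.FK(np.r_[q[:5],0,q[6]])[1].as_matrix()[:,2]);print("forearm",f.round(3))
E
```

```text
t 15.73 pos [ 0.417  -0.275   0.1324] y [ 0.904  0.427 -0.022] z [ 0.117 -0.297 -0.948] F [-0.4 -0.5  0.3] M [0.29 0.07 0.01] w 0.0467 ff 0.0 q [0.04 0.47 0.37 2.4  0.8  0.11 0.01]
forearm [ 0.214 -0.249 -0.944]
```

```bash
cat >> h.py <<'E'
def ori(zx,zy,yaw):
    z=np.array([zx,zy,-np.sqrt(1-zx*zx-zy*zy)]);y=np.array([np.cos(yaw),np.sin(yaw),0]);y-=z*(y@z);y/=np.linalg.norm(y)
    return R.from_matrix(np.c_[np.cross(y,z),y,z])
E
python3 - <<'E'
from flip import *
plan([([.42,-.285,.14],ori(.22,-.42,.55),2),([.43,-.285,.145],ori(.34,-.42,.8),3),([.45,-.26,.16],ori(.47,-.30,1.15),5),([.48,-.2,.19],ori(.55,-.05,1.567),5)])
E
```

```text
[-6, -1, -2, -0.02, -0.09, -0.04]
[-6, -1, -1, -0.01, -0.08, -0.05]
-- [ 0.4199 -0.2849  0.1396]
[-2, 3, -1, -0.03, -0.03, -0.07]
[-3, 2, -1, -0.03, -0.03, -0.07]
[-3, 3, 0, -0.04, -0.03, -0.07]
-- [ 0.4301 -0.2851  0.145 ]
[-1, 6, -3, -0.03, -0.01, -0.06]
[-2, 6, -3, -0.04, -0.0, -0.06]
[-1, 7, -3, -0.03, -0.01, -0.05]
[-3, 6, -3, -0.04, -0.01, -0.06]
[-2, 6, -2, -0.03, -0.01, -0.06]
-- [ 0.4499 -0.2599  0.1599]
[-4, 13, -6, -0.05, -0.0, -0.07]
[-5, 13, -5, -0.06, -0.01, -0.07]
[-5, 13, -4, -0.05, 0.0, -0.07]
[-7, 12, -4, -0.05, -0.0, -0.07]
[-7, 13, -3, -0.06, -0.01, -0.07]
-- [ 0.4796 -0.1996  0.1899]
```

Request:
{"method": "move_arm", "body": {
  "deltas": [
    {"x":-6,"y":-1,"z":-2,"rx":-0.02,"ry":-0.09,"rz":-0.04},
    {"x":-6,"y":-1,"z":-1,"rx":-0.01,"ry":-0.08,"rz":-0.05},
    {"x":-2,"y":3,"z":-1,"rx":-0.03,"ry":-0.03,"rz":-0.07},
    {"x":-3,"y":2,"z":-1,"rx":-0.03,"ry":-0.03,"rz":-0.07},
    {"x":-3,"y":3,"z":0,"rx":-0.04,"ry":-0.03,"rz":-0.07}
  ]
}}

```text
t: 16.15
position: [0.4111, -0.2817, 0.1341]
ee_rot: [1.382, 2.45, -0.326]
ft_force: [-0.5, -0.6, 0.6]
gripper_width: 0.0464
finger_force: 0.0
```

```bash
python3 - <<'E'
from flip import *
optics.read_camera("top");optics.read_camera("top");st()
q=manip.state()["joints"]
f=(fk.FK(np.r_[q[:5],0,q[6]])[1].as_matrix()[:,2]);print("forearm",f.round(3))
E
```

```text
t 16.25 pos [ 0.4102 -0.282   0.1341] y [ 0.859  0.51  -0.047] z [ 0.153 -0.343 -0.927] F [-0.6  0.2 -0.3] M [ 0.35  0.03 -0.05] w 0.0462 ff 0.0 q [ 0.09  0.46  0.29  2.45  1.69  0.15 -0.79]
forearm [ 0.19  -0.199 -0.961]
```

```bash
python3 - <<'E'
from flip import *
plan([([.42,-.275,.145],ori(.34,-.38,.8),4),([.44,-.25,.16],ori(.50,-.25,1.15),6)])
E
```

```text
[-1, 3, -3, -0.03, -0.04, -0.05]
[-1, 3, -2, -0.03, -0.04, -0.06]
[-1, 3, -3, -0.03, -0.04, -0.05]
[-2, 3, -2, -0.03, -0.04, -0.05]
-- [ 0.4205 -0.2749  0.1449]
[-1, 5, -3, -0.03, -0.01, -0.05]
[-1, 5, -2, -0.04, -0.01, -0.05]
[-1, 6, -2, -0.03, -0.01, -0.05]
[-2, 5, -3, -0.03, -0.02, -0.05]
[-2, 5, -1, -0.04, -0.01, -0.05]
[-2, 5, -2, -0.03, -0.01, -0.05]
-- [ 0.4401 -0.2501  0.1599]
```

Request:
{"method": "move_arm", "body": {
  "deltas": [
    {"x":-1,"y":3,"z":-3,"rx":-0.03,"ry":-0.04,"rz":-0.05},
    {"x":-1,"y":3,"z":-2,"rx":-0.03,"ry":-0.04,"rz":-0.06},
    {"x":-1,"y":3,"z":-3,"rx":-0.03,"ry":-0.04,"rz":-0.05},
    {"x":-2,"y":3,"z":-2,"rx":-0.03,"ry":-0.04,"rz":-0.05}
  ]
}}

```text
t: 16.58
position: [0.4192, -0.2755, 0.1444]
ee_rot: [1.022, 2.445, -0.322]
ft_force: [-0.2, 0.4, -0.3]
gripper_width: 0.0465
finger_force: 0.0
```

Request:
{"method": "move_arm", "body": {
  "deltas": [
    {"x":-1,"y":5,"z":-3,"rx":-0.03,"ry":-0.01,"rz":-0.05},
    {"x":-1,"y":5,"z":-2,"rx":-0.04,"ry":-0.01,"rz":-0.05},
    {"x":-1,"y":6,"z":-2,"rx":-0.03,"ry":-0.01,"rz":-0.05},
    {"x":-2,"y":5,"z":-3,"rx":-0.03,"ry":-0.02,"rz":-0.05},
    {"x":-2,"y":5,"z":-1,"rx":-0.04,"ry":-0.01,"rz":-0.05}
  ]
}}

```text
t: 17.0
position: [0.4343, -0.2567, 0.1527]
ee_rot: [0.661, 2.506, -0.222]
ft_force: [1.2, 0.1, 0.3]
gripper_width: 0.0467
finger_force: 0.0
```

```bash
python3 - <<'E'
from flip import *
optics.read_camera("top");optics.read_camera("top");st()
plan([([.48,-.174,.20],down(np.pi/2-.004,.65),10)])
E
```

```text
t 17.1 pos [ 0.4333 -0.2581  0.152 ] y [ 0.502  0.865 -0.02 ] z [ 0.454 -0.283 -0.845] F [-0.6 -0.3 -0.1] M [ 0.28  0.36 -0.01] w 0.0465 ff 0.0 q [ 0.9   0.51 -0.77  2.56  2.21  0.62 -0.81]
[-3, 10, -4, -0.03, -0.01, -0.04]
[-2, 9, -4, -0.03, -0.01, -0.04]
[-4, 10, -4, -0.04, -0.01, -0.04]
[-4, 9, -3, -0.03, -0.0, -0.05]
[-4, 10, -3, -0.03, -0.01, -0.04]
[-5, 9, -3, -0.03, -0.01, -0.04]
[-5, 9, -2, -0.03, -0.01, -0.04]
[-5, 9, -2, -0.03, -0.01, -0.04]
[-6, 9, -2, -0.03, -0.01, -0.05]
[-6, 9, -1, -0.04, -0.01, -0.04]
-- [ 0.4801 -0.1737  0.1997]
```

```bash
python3 - <<'E'
from flip import *
plan([([.535,-.174,.165],down(np.pi/2-.004,.54),10)])
E
```

```text
[-5, 12, 1, -0.03, 0.0, -0.04]
[-5, 12, 2, -0.03, 0.0, -0.05]
[-6, 12, 2, -0.03, 0.01, -0.04]
[-6, 12, 2, -0.03, -0.0, -0.04]
[-7, 11, 2, -0.03, 0.0, -0.05]
[-7, 11, 3, -0.03, 0.0, -0.04]
[-8, 10, 3, -0.02, 0.0, -0.04]
[-8, 10, 3, -0.03, 0.01, -0.05]
[-8, 9, 4, -0.03, -0.0, -0.04]
[-9, 9, 4, -0.03, -0.0, -0.04]
-- [ 0.5347 -0.1744  0.1647]
```

Request:
{"method": "move_arm", "body": {
  "deltas": [
    {"x":-5,"y":12,"z":1,"rx":-0.03,"ry":0,"rz":-0.04},
    {"x":-5,"y":12,"z":2,"rx":-0.03,"ry":0,"rz":-0.05},
    {"x":-6,"y":12,"z":2,"rx":-0.03,"ry":0.01,"rz":-0.04},
    {"x":-6,"y":12,"z":2,"rx":-0.03,"ry":0,"rz":-0.04},
    {"x":-7,"y":11,"z":2,"rx":-0.03,"ry":0,"rz":-0.05}
  ]
}}

```text
t: 17.52
position: [0.4863, -0.2138, 0.1596]
ee_rot: [0.326, 2.572, -0.107]
ft_force: [0.4, 0.1, -0.1]
gripper_width: 0.0467
finger_force: 0.0
```

Request:
{"method": "move_arm", "body": {
  "deltas": [
    {"x":-7,"y":11,"z":3,"rx":-0.03,"ry":0,"rz":-0.04},
    {"x":-8,"y":10,"z":3,"rx":-0.02,"ry":0,"rz":-0.04},
    {"x":-8,"y":10,"z":3,"rx":-0.03,"ry":0.01,"rz":-0.05},
    {"x":-8,"y":9,"z":4,"rx":-0.03,"ry":0,"rz":-0.04},
    {"x":-9,"y":9,"z":4,"rx":-0.03,"ry":0,"rz":-0.04}
  ]
}}

```text
t: 17.93
position: [0.5367, -0.1714, 0.1658]
ee_rot: [0.003, 2.6, -0.0]
ft_force: [-0.3, 0.1, 0.5]
gripper_width: 0.0464
finger_force: 0.0
```

```bash
python3 - <<'E'
from flip import *
optics.read_camera("top");optics.read_camera("top");st()
Q=down(np.pi/2-.004,.54);z=Q.as_matrix()[:,2];c=np.array([.609,-.174,.032])
plan([(c-.08*z+.011*z,Q,5)])
E
```

```text
t 18.03 pos [ 0.5379 -0.1714  0.1663] y [0.003 1.    0.   ] z [ 0.517 -0.001 -0.856] F [-0.1 -0.5 -1.5] M [0.01 0.44 0.01] w 0.0466 ff 0.0 q [ 0.81  0.5  -0.7   2.38  2.33  0.26 -0.47]
[2, -1, 17, -0.0, 0.0, 0.0]
[1, 0, 16, -0.0, 0.0, 0.0]
[2, -1, 17, -0.0, 0.0, 0.0]
[2, 0, 16, -0.0, 0.0, 0.0]
[1, -1, 17, -0.0, 0.0, 0.0]
-- [ 0.574  -0.1745  0.0911]
```

Request:
{"method": "move_arm", "body": {
  "deltas": [
    {"x":2,"y":-1,"z":17,"rx":0,"ry":0,"rz":0},
    {"x":1,"y":0,"z":16,"rx":0,"ry":0,"rz":0},
    {"x":2,"y":-1,"z":17,"rx":0,"ry":0,"rz":0},
    {"x":2,"y":0,"z":16,"rx":0,"ry":0,"rz":0},
    {"x":1,"y":-1,"z":17,"rx":0,"ry":0,"rz":0}
  ]
}}

```text
t: 18.45
position: [0.5715, -0.1752, 0.0895]
ee_rot: [0.006, 2.601, -0.003]
ft_force: [0.1, 0.5, -0.6]
gripper_width: 0.0462
finger_force: 0.0
```

```bash
python3 - <<'E'
from flip import *
for i in range(3): optics.read_camera("top")
st()
Q=down(np.pi/2-.004,.54);z=Q.as_matrix()[:,2];c=np.array([.609,-.174,.032])
plan([(c+.011*z,Q,5)])
s=optics.read_camera("side")[90:220,230:370]
cv2.imwrite("pics/s4.png",cv2.resize(s,(630,585),interpolation=cv2.INTER_CUBIC)[:,:,::-1])
E
```

```text
t 18.6 pos [ 0.5715 -0.1745  0.0895] y [0.003 1.    0.001] z [ 0.514 -0.001 -0.858] F [ 0.3  0.6 -0.1] M [0.09 0.34 0.01] w 0.0465 ff 0.0 q [ 0.78  0.71 -0.73  2.36  2.41  0.45 -0.5 ]
[-1, 0, 16, -0.0, 0.0, 0.0]
[0, 0, 16, -0.0, 0.0, 0.0]
[-1, 0, 16, -0.0, 0.0, 0.0]
[0, 0, 16, -0.0, 0.0, 0.0]
[-1, 1, 16, -0.0, 0.0, 0.0]
-- [ 0.6153 -0.1736  0.0224]
```

View pics/s4.png

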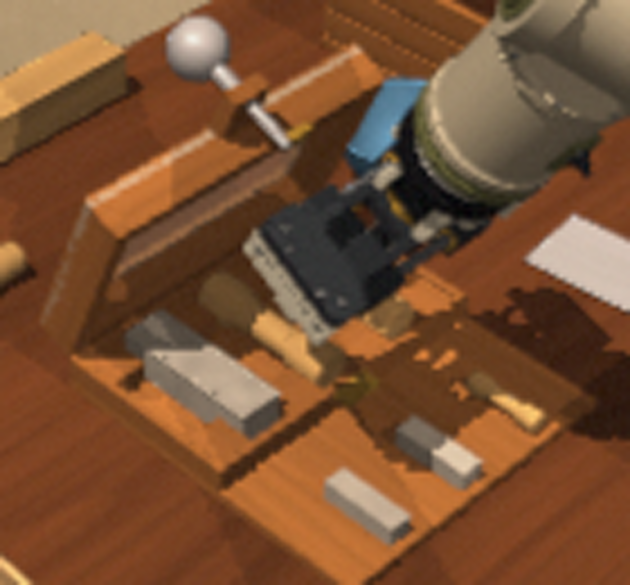

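The hand is tilted in from the robot's side, over the middle handle, and clear of the lid and tongue (stem end at about (290,145)). I'll descend along the tool axis.

Request:
{"method": "move_arm", "body": {
  "deltas": [
    {"x":-1,"y":0,"z":16,"rx":0,"ry":0,"rz":0},
    {"x":0,"y":0,"z":16,"rx":0,"ry":0,"rz":0},
    {"x":-1,"y":0,"z":16,"rx":0,"ry":0,"rz":0}
  ]
}}

```text
t: 18.9
position: [0.5988, -0.1753, 0.0518]
ee_rot: [0.002, 2.597, -0.003]
ft_force: [-1.0, 0.0, 0.5]
gripper_width: 0.0463
finger_force: 0.0
```

```bash
python3 - <<'E'
from flip import *
for i in range(3): optics.read_camera("top")
st()
Q=down(np.pi/2-.004,.54);z=Q.as_matrix()[:,2];c=np.array([.609,-.174,.032])
plan([(c+.011*z,Q,3)])
E
```

```text
t 19.05 pos [ 0.5986 -0.1746  0.0512] y [0.001 1.    0.   ] z [ 0.517 -0.    -0.856] F [-0.2  0.1 -0.4] M [0.07 0.35 0.06] w 0.0462 ff 0.0 q [ 0.76  0.81 -0.72  2.32  2.43  0.51 -0.49]
[0, 0, 11, -0.0, 0.0, 0.0]
[1, 0, 11, -0.0, 0.0, 0.0]
[0, 1, 11, -0.0, 0.0, 0.0]
-- [ 0.6148 -0.1736  0.0224]
```

Request:
{"method": "move_arm", "body": {
  "deltas": [
    {"x":0,"y":0,"z":11,"rx":0,"ry":0,"rz":0},
    {"x":1,"y":0,"z":11,"rx":0,"ry":0,"rz":0},
    {"x":0,"y":0,"z":12,"rx":0,"ry":0,"rz":0},
    {"x":0,"y":0,"z":0,"rx":0,"ry":0,"rz":0}
  ]
}}

```text
t: 19.38
position: [0.6167, -0.1749, 0.0198]
ee_rot: [0.002, 2.598, 0.0]
ft_force: [1.0, -0.3, 0.1]
gripper_width: 0.0467
finger_force: 0.1
```

```bash
python3 - <<'E'
from flip import *
st()
E
```

```text
t 19.38 pos [ 0.6167 -0.1749  0.0198] y [0.001 1.    0.   ] z [ 0.517 -0.    -0.856] F [ 1.  -0.3  0.1] M [ 0.03  0.29 -0.03] w 0.0467 ff 0.1 q [ 0.74  0.88 -0.72  2.28  2.46  0.55 -0.49]
```

Request:
{"method": "move_arm", "body": {
  "deltas": [
    {"x":0,"y":0,"z":0,"rx":0,"ry":0,"rz":0},
    {"x":0,"y":0,"z":0,"rx":0,"ry":0,"rz":0},
    {"x":0,"y":0,"z":0,"rx":0,"ry":0,"rz":0},
    {"x":0,"y":0,"z":0,"rx":0,"ry":0,"rz":0},
    {"x":0,"y":0,"z":0,"rx":0,"ry":0,"rz":0}
  ],
  "claw": 1,
  "newtons": 25
}}

```text
t: 19.8
position: [0.6157, -0.1747, 0.0217]
ee_rot: [0.0, 2.597, -0.0]
ft_force: [-0.2, -0.4, -0.8]
gripper_width: 0.0214
finger_force: 25.0
```

Request:
{"method": "move_arm", "body": {
  "deltas": [
    {"x":0,"y":0,"z":0,"rx":0,"ry":0,"rz":0},
    {"x":0,"y":0,"z":0,"rx":0,"ry":0,"rz":0}
  ]
}}

```text
t: 19.97
position: [0.6157, -0.1746, 0.0216]
ee_rot: [0.0, 2.597, -0.0]
ft_force: [-1.3, -0.2, 2.2]
gripper_width: 0.0213
finger_force: 25.0
```

```bash
python3 - <<'E'
from flip import *
st()
s=manip.state();p=s["position"];Q=R.from_rotvec(s["ee_rot"]);z=Q.as_matrix()[:,2]
plan([(p+[0,0,.03],Q,3),(p+[0,0,.03]-.11*z,Q,5)])
E
```

```text
t 19.97 pos [ 0.6157 -0.1746  0.0216] y [ 0.  1. -0.] z [ 0.518 -0.    -0.855] F [-1.3 -0.2  2.2] M [0.16 0.41 0.06] w 0.0213 ff 25.0 q [ 0.74  0.88 -0.72  2.29  2.46  0.55 -0.49]
[-5, 0, -9, 0.0, 0.0, 0.0]
[-5, 0, -8, 0.0, 0.0, 0.0]
[-6, 0, -9, 0.0, 0.0, 0.0]
-- [ 0.616  -0.1746  0.0521]
[0, 0, -22, 0.0, 0.0, 0.0]
[0, 0, -22, 0.0, 0.0, 0.0]
[0, 0, -22, 0.0, 0.0, 0.0]
[0, 0, -22, 0.0, 0.0, 0.0]
[0, 0, -22, 0.0, 0.0, 0.0]
-- [ 0.559  -0.1746  0.1462]
```

Request:
{"method": "move_arm", "body": {
  "deltas": [
    {"x":-5,"y":0,"z":-9,"rx":0,"ry":0,"rz":0},
    {"x":-5,"y":0,"z":-8,"rx":0,"ry":0,"rz":0},
    {"x":-6,"y":0,"z":-9,"rx":0,"ry":0,"rz":0}
  ],
  "newtons": 35
}}

```text
t: 20.22
position: [0.6158, -0.1746, 0.0527]
ee_rot: [0.001, 2.598, 0.001]
ft_force: [0.7, -0.1, -1.5]
gripper_width: 0.0213
finger_force: 35.0
```

Request:
{"method": "move_arm", "body": {
  "deltas": [
    {"x":0,"y":0,"z":-16,"rx":0,"ry":0,"rz":0},
    {"x":0,"y":0,"z":-22,"rx":0,"ry":0,"rz":0},
    {"x":0,"y":0,"z":-22,"rx":0,"ry":0,"rz":0},
    {"x":0,"y":0,"z":-22,"rx":0,"ry":0,"rz":0},
    {"x":0,"y":0,"z":-22,"rx":0,"ry":0,"rz":0}
  ]
}}

```text
t: 20.63
position: [0.5616, -0.1743, 0.1427]
ee_rot: [-0.0, 2.597, -0.0]
ft_force: [0.8, 1.0, -1.3]
gripper_width: 0.0211
finger_force: 35.0
```

```bash
python3 - <<'E'
from flip import *
for i in range(2): optics.read_camera("top")
st()
Q=down(np.pi/2-.02,.54)
q0=manip.state()["joints"]
for y in (-.05,.08,.16):
    q,e=fk.ik([.575,y,.13],Q,q0,.01);print(q.round(2),e.round(3));q0=q
plan([([.58,.16,.135],Q,14)])
s=optics.read_camera("side")[90:240,200:370]
cv2.imwrite("pics/s5.png",cv2.resize(s,(680,600),interpolation=cv2.INTER_CUBIC)[:,:,::-1])
E
```

```text
t 20.73 pos [ 0.5614 -0.1748  0.1443] y [ 0.     1.    -0.003] z [ 0.52  -0.002 -0.854] F [-0.1  0.1 -0.9] M [ 0.06  0.49 -0.  ] w 0.0209 ff 35.0 q [ 0.79  0.57 -0.7   2.35  2.34  0.31 -0.46]
[ 0.52  0.61 -0.76  2.41  2.18  0.52 -0.6 ] 0.0
[ 0.23  0.62 -0.81  2.39  1.97  0.67 -0.69] 0.0
[ 0.06  0.64 -0.82  2.34  1.84  0.75 -0.71] 0.0
[-1, 24, 1, -0.0, 0.0, 0.0]
[-1, 24, 1, -0.0, 0.0, 0.0]
[0, 24, 2, -0.0, 0.0, 0.0]
[-1, 24, 1, -0.0, 0.0, 0.01]
[-1, 24, 1, -0.0, 0.0, -0.0]
[0, 24, 1, -0.0, 0.0, -0.0]
[-1, 23, 1, -0.0, 0.0, 0.0]
[-1, 24, 2, -0.0, 0.0, 0.0]
[0, 24, 1, -0.0, 0.0, 0.0]
[-1, 24, 1, -0.0, 0.01, 0.01]
[0, 24, 1, -0.0, -0.0, -0.0]
[0, 24, 1, -0.0, -0.0, -0.0]
[-1, 24, 2, -0.0, -0.0, -0.0]
[0, 24, 1, -0.0, -0.0, 0.0]
-- [0.5799 0.1601 0.1347]
```

View pics/s5.png

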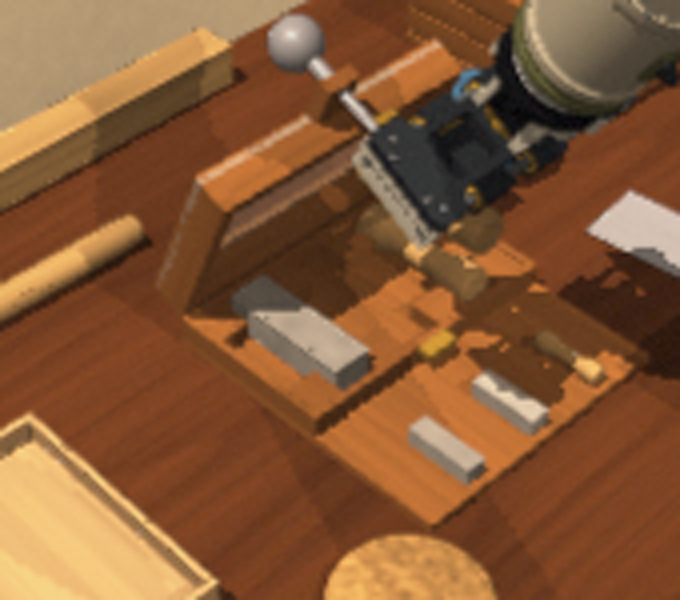

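The handle is gripped at its waist and level, the lid is open, and the other two pieces are in place. I'll back off a little, then carry it across to the tray.

Request:
{"method": "move_arm", "body": {
  "deltas": [
    {"x":10,"y":10,"z":-6,"rx":0,"ry":0,"rz":0},
    {"x":8,"y":20,"z":-6,"rx":0,"ry":0,"rz":0},
    {"x":0,"y":24,"z":0,"rx":0,"ry":0,"rz":0},
    {"x":0,"y":25,"z":0,"rx":0,"ry":0,"rz":0},
    {"x":0,"y":25,"z":0,"rx":0,"ry":0,"rz":0}
  ]
}}

```text
t: 21.2
position: [0.5408, -0.07, 0.1414]
ee_rot: [0.002, 2.598, 0.0]
ft_force: [0.5, 0.0, -1.1]
gripper_width: 0.0213
finger_force: 35.0
```

Request:
{"method": "move_arm", "body": {
  "deltas": [
    {"x":0,"y":25,"z":0,"rx":0,"ry":0,"rz":0},
    {"x":0,"y":25,"z":0,"rx":0,"ry":0,"rz":0},
    {"x":0,"y":25,"z":0,"rx":0,"ry":0,"rz":0},
    {"x":0,"y":25,"z":0,"rx":0,"ry":0,"rz":0},
    {"x":0,"y":25,"z":0,"rx":0,"ry":0,"rz":0}
  ]
}}

```text
t: 21.62
position: [0.5408, 0.056, 0.1412]
ee_rot: [0.001, 2.598, 0.001]
ft_force: [0.2, -0.4, -2.0]
gripper_width: 0.0213
finger_force: 35.0
```

```bash
python3 - <<'E'
from flip import *
st()
Q=down(np.pi/2-.02,.54)
plan([([.584,.159,.085],Q,5),([.584,.159,.022],Q,4)])
E
```

```text
t 21.62 pos [0.5408 0.056  0.1412] y [0.    1.    0.001] z [ 0.517  0.    -0.856] F [ 0.2 -0.4 -2. ] M [ 0.07  0.51 -0.03] w 0.0213 ff 35.0 q [ 0.29  0.58 -0.84  2.46  2.01  0.67 -0.71]
[-2, 21, 14, 0.0, 0.0, 0.0]
[-1, 20, 14, 0.0, 0.0, 0.01]
[-1, 21, 14, 0.0, 0.0, 0.0]
[-2, 20, 14, 0.0, 0.0, 0.01]
[-1, 21, 14, 0.0, 0.0, -0.0]
-- [0.5838 0.1589 0.0854]
[8, 0, 14, 0.0, 0.0, -0.0]
[8, 0, 13, 0.0, 0.0, -0.0]
[8, 0, 14, 0.0, 0.0, -0.0]
[9, -1, 13, 0.0, 0.0, -0.0]
-- [0.5834 0.1586 0.0221]
```

Request:
{"method": "move_arm", "body": {
  "deltas": [
    {"x":-2,"y":21,"z":14,"rx":0,"ry":0,"rz":0},
    {"x":-1,"y":20,"z":14,"rx":0,"ry":0,"rz":0.01},
    {"x":-1,"y":21,"z":14,"rx":0,"ry":0,"rz":0},
    {"x":-2,"y":20,"z":14,"rx":0,"ry":0,"rz":0.01},
    {"x":-1,"y":21,"z":14,"rx":0,"ry":0,"rz":0}
  ]
}}

```text
t: 22.03
position: [0.5841, 0.1588, 0.0846]
ee_rot: [0.027, 2.598, 0.007]
ft_force: [0.7, -0.4, -0.7]
gripper_width: 0.0212
finger_force: 35.0
```

Request:
{"method": "move_arm", "body": {
  "deltas": [
    {"x":8,"y":0,"z":14,"rx":0,"ry":0,"rz":0},
    {"x":8,"y":0,"z":13,"rx":0,"ry":0,"rz":0},
    {"x":8,"y":0,"z":13,"rx":0,"ry":0,"rz":0},
    {"x":0,"y":0,"z":0,"rx":0,"ry":0,"rz":0}
  ]
}}

```text
t: 22.37
position: [0.5829, 0.158, 0.0358]
ee_rot: [0.027, 2.602, 0.007]
ft_force: [-0.6, -0.3, -1.2]
gripper_width: 0.021
finger_force: 35.0
```

```bash
python3 - <<'E'
from flip import *
for i in range(2): optics.read_camera("top")
st()
Q=down(np.pi/2-.02,.54)
plan([([.584,.159,.020],Q,5)])
s=optics.read_camera("side")[170:300,130:300]
cv2.imwrite("pics/s6.png",cv2.resize(s,(765,585),interpolation=cv2.INTER_CUBIC)[:,:,::-1])
E
```

```text
t 22.47 pos [0.5834 0.1582 0.0384] y [0.017 1.    0.01 ] z [ 0.516  0.    -0.857] F [ 0.5  0.1 -1.3] M [ 0.09  0.5  -0.  ] w 0.0212 ff 35.0 q [ 0.05  0.87 -0.82  2.36  2.06  0.93 -0.87]
[2, 0, 3, 0.0, 0.0, -0.0]
[2, 0, 3, 0.0, 0.0, -0.0]
[1, 0, 4, 0.0, 0.0, -0.0]
[2, 1, 3, 0.0, 0.0, -0.0]
[2, 0, 3, 0.0, 0.0, -0.0]
-- [0.584  0.1593 0.02  ]
```

View pics/s6.png

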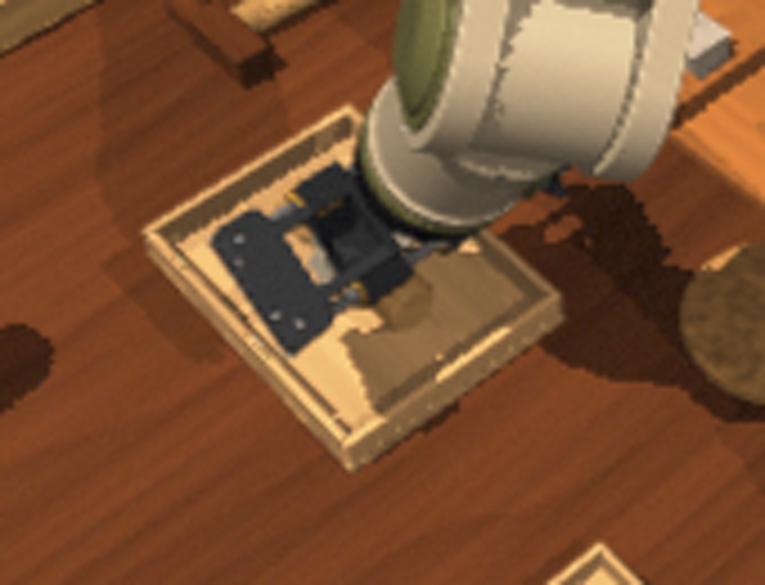

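The hand and handle are inside the large tray. I'll lower it slowly and watch the force.

Request:
{"method": "move_arm", "body": {
  "deltas": [
    {"x":2,"y":0,"z":3,"rx":0,"ry":0,"rz":0},
    {"x":2,"y":0,"z":3,"rx":0,"ry":0,"rz":0},
    {"x":1,"y":0,"z":4,"rx":0,"ry":0,"rz":0},
    {"x":2,"y":0,"z":3,"rx":0,"ry":0,"rz":0},
    {"x":0,"y":0,"z":0,"rx":0,"ry":0,"rz":0}
  ]
}}

```text
t: 22.93
position: [0.5846, 0.1577, 0.0241]
ee_rot: [0.027, 2.598, 0.007]
ft_force: [-0.6, 0.0, -1.3]
gripper_width: 0.0211
finger_force: 35.0
```

```bash
python3 - <<'E'
from flip import *
for i in range(2): optics.read_camera("top")
st()
E
```

```text
t 23.03 pos [0.5845 0.1579 0.0245] y [0.017 1.    0.01 ] z [ 0.517 -0.    -0.856] F [-0.6 -0.3 -2.2] M [ 0.04  0.53 -0.01] w 0.0213 ff 35.0 q [ 0.05  0.9  -0.82  2.36  2.1   0.95 -0.89]
```

Request:
{"method": "move_arm", "body": {
  "deltas": [
    {"x":1,"y":0,"z":1,"rx":0,"ry":0,"rz":0},
    {"x":0,"y":0,"z":1,"rx":0,"ry":0,"rz":0},
    {"x":0,"y":0,"z":0,"rx":0,"ry":0,"rz":0},
    {"x":0,"y":0,"z":0,"rx":0,"ry":0,"rz":0}
  ]
}}

```text
t: 23.37
position: [0.5848, 0.1579, 0.0224]
ee_rot: [0.026, 2.597, 0.007]
ft_force: [0.7, -0.7, -1.4]
gripper_width: 0.0213
finger_force: 35.0
```

```bash
python3 - <<'E'
from flip import *
for i in range(2): optics.read_camera("top")
st()
E
```

```text
t 23.47 pos [0.5847 0.1579 0.0224] y [0.017 1.    0.01 ] z [ 0.518 -0.    -0.856] F [ 0.5 -0.5 -2.2] M [ 0.02  0.5  -0.06] w 0.0212 ff 35.0 q [ 0.05  0.91 -0.82  2.36  2.1   0.96 -0.89]
```

Request:
{"method": "move_arm", "body": {
  "deltas": [
    {"x":1,"y":0,"z":1,"rx":0,"ry":0,"rz":0},
    {"x":0,"y":0,"z":1,"rx":0,"ry":0,"rz":0},
    {"x":0,"y":0,"z":0,"rx":0,"ry":0,"rz":0},
    {"x":0,"y":0,"z":0,"rx":0,"ry":0,"rz":0}
  ]
}}

```text
t: 23.8
position: [0.5849, 0.158, 0.0201]
ee_rot: [0.026, 2.597, 0.007]
ft_force: [-0.1, -0.1, -2.1]
gripper_width: 0.0211
finger_force: 35.0
```

```bash
python3 - <<'E'
from flip import *
for i in range(2): optics.read_camera("top")
st()
E
```

```text
t 23.9 pos [0.585  0.1579 0.0202] y [0.017 1.    0.01 ] z [ 0.518 -0.    -0.856] F [-0.1 -0.2 -1.4] M [ 0.11  0.52 -0.02] w 0.0211 ff 35.0 q [ 0.05  0.91 -0.82  2.36  2.1   0.96 -0.9 ]
```

Request:
{"method": "move_arm", "body": {
  "deltas": [
    {"x":0,"y":0,"z":1,"rx":0,"ry":0,"rz":0},
    {"x":0,"y":0,"z":0,"rx":0,"ry":0,"rz":0},
    {"x":0,"y":0,"z":0,"rx":0,"ry":0,"rz":0}
  ]
}}

```text
t: 24.15
position: [0.5853, 0.158, 0.0196]
ee_rot: [0.026, 2.597, 0.007]
ft_force: [-2.5, -1.4, 3.1]
gripper_width: 0.0212
finger_force: 35.0
```

```bash
python3 - <<'E'
from flip import *
for i in range(2): optics.read_camera("top")
st()
E
```

```text
t 24.25 pos [0.5853 0.158  0.0195] y [0.017 1.    0.01 ] z [ 0.518  0.    -0.855] F [-2.5 -0.5  4.5] M [-0.11  0.46 -0.08] w 0.021 ff 35.0 q [ 0.05  0.91 -0.82  2.36  2.11  0.96 -0.9 ]
```

It touched down at z = 0.0196, as expected. I'll release, retreat along the tool axis and check.

Request:
{"method": "move_arm", "body": {
  "deltas": [
    {"x":0,"y":0,"z":0,"rx":0,"ry":0,"rz":0},
    {"x":0,"y":0,"z":0,"rx":0,"ry":0,"rz":0},
    {"x":0,"y":0,"z":0,"rx":0,"ry":0,"rz":0},
    {"x":0,"y":0,"z":0,"rx":0,"ry":0,"rz":0},
    {"x":0,"y":0,"z":0,"rx":0,"ry":0,"rz":0}
  ],
  "claw": -0.1
}}

```text
t: 24.67
position: [0.5856, 0.1579, 0.0192]
ee_rot: [0.027, 2.597, 0.007]
ft_force: [0.9, 0.2, -0.1]
gripper_width: 0.049
finger_force: 0.0
```

Request:
{"method": "move_arm", "body": {
  "deltas": [
    {"x":0,"y":0,"z":0,"rx":0,"ry":0,"rz":0},
    {"x":0,"y":0,"z":-10,"rx":0,"ry":0,"rz":0},
    {"x":0,"y":0,"z":-15,"rx":0,"ry":0,"rz":0},
    {"x":0,"y":0,"z":-25,"rx":0,"ry":0,"rz":0},
    {"x":0,"y":0,"z":-30,"rx":0,"ry":0,"rz":0}
  ]
}}

```text
t: 25.08
position: [0.543, 0.1577, 0.0877]
ee_rot: [0.027, 2.599, 0.007]
ft_force: [0.3, 0.0, 1.4]
gripper_width: 0.0513
finger_force: 0.0
```

Request:
{"method": "move_arm", "body": {
  "deltas": [
    {"x":0,"y":0,"z":-35,"rx":0,"ry":0,"rz":0},
    {"x":0,"y":0,"z":-35,"rx":0,"ry":0,"rz":0},
    {"x":0,"y":0,"z":-30,"rx":0,"ry":0,"rz":0},
    {"x":0,"y":0,"z":0,"rx":0,"ry":0,"rz":0},
    {"x":0,"y":0,"z":0,"rx":0,"ry":0,"rz":0}
  ]
}}

```text
t: 25.5
position: [0.4923, 0.158, 0.1756]
ee_rot: [0.025, 2.593, 0.007]
ft_force: [0.3, -0.7, -0.8]
gripper_width: 0.0513
finger_force: 0.0
```

```bash
python3 - <<'E'
from flip import *
for i in range(3): optics.read_camera("top")
st()
s=optics.read_camera("side")[90:300,110:370]
cv2.imwrite("pics/s7.png",cv2.resize(s,(740,598),interpolation=cv2.INTER_CUBIC)[:,:,::-1])
E
```

```text
t 25.65 pos [0.4925 0.1577 0.1726] y [0.018 1.    0.01 ] z [ 0.517 -0.001 -0.856] F [-0.3 -0.2 -0.3] M [0.03 0.36 0.  ] w 0.0508 ff 0.0 q [ 0.06  0.51 -0.93  2.46  1.74  0.76 -0.77]
```

View pics/s7.png

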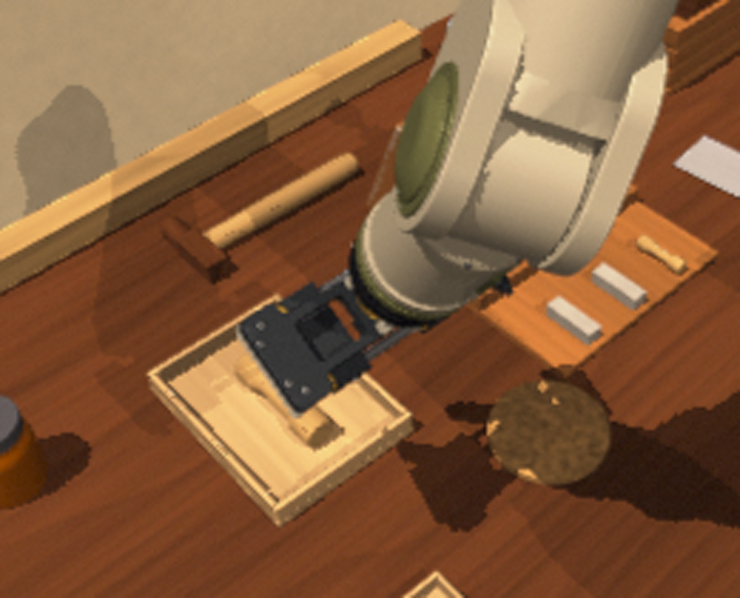

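The handle lies flat in the large tray at about (285,395), and the hand is clear of it. Handing in now.

```bash
python3 -c "
from workcell import manip
print(manip.close_job())"
```

```text
the job is handed in; nothing more can be done
None
```

I unlatched the lid, swung it to its stop and laid the wrong handle (middle slot) in the large plywood tray, handing in at about 25.7 s. The first ball grip slipped at about 0.94 rad, so I re-gripped to finish. The lid and the other two pieces were last seen in place just before I carried the handle across, and I viewed 11 pictures, one over the limit of 10.

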